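# Start a dry-block heater: seat the block, latch it, set the thermostat, switch on

## Robot

A 7-joint arm with a two-finger parallel gripper is mounted at the origin on the work surface. World frame = base frame: x ahead of the robot, y to its left, z up, the work surface at z = 0. Lengths are in m, angles in rad, forces in N, time in s.
With the tool pointing down it reaches from about 0.425 to 0.875 m from the base axis. Payload 8.4 kg.
Tool frame: the origin (TCP) lies midway between the tips of the shut fingers; the grasp point (between the pads) lies 19 mm behind it; z points along the fingers, y is the line along which they close (so a half turn about z gives the same grasp; the last joint's range is limited). The gripper opens to 87 mm and grips with 3 to 60 N. Pads are 19 mm wide; open, the fingers measure 117 mm over their backs; the gripper's body (75 mm by 190 mm) begins 51 mm behind the grasp point.
Start: joints at [-1.335, 0.333, 0.04, 1.465, -0.013, 1.343, -0.059], TCP at [0.214, 0.614, 0.189] pointing down, gripper open.
Joint ranges: [-2.58, 2.58], [-0.38, 2.09], [-1.3, 1.39], [0.25, 2.4], [-1.5, 4.64], [0.08, 2.09], [-2.65, 2.65]. Speed limits (rad/s): [2.22, 2.22, 2.79, 2.79, 3.14, 3.14, 3.14].

## Interface

Orientations are given as a 3x3 rotation matrix whose columns are the frame's x, y, z axes.
In Python, from plant import read_state, get_image, finish_job gives the robot as it stands. The module is installed in compiled form; this text tells all that it offers.
- The arm moves only by the tool play_rows, never from a script. Its argument "series" is a list of rows, each an object with "travel": the shift along the tool's x, y, z in units of 40 mm (1.0 is 40 mm), a list of three; "rot": the turn, a rotation vector about the tool's x, y, z in units of 5 degrees (1.0 is 5 degrees), a list of three. A call has exactly 10 rows; each row shifts and turns the commanded pose from where the row before left it, along the tool's axes as they then stand; what a row does not reach is not made up. A row lasts 1/12 s, in which the tool goes at most 41.7 mm and 7.16 degrees, less where a joint would pass 70% of its speed; a pose out of reach is approached as far as the arm can. A call is refused whole if a number of a shift passes 1 or a number of a turn 1, either way. A call with a gripper value outside its range is refused whole. "hand" is the opening, from 0 (shut) to 1 (fully open), set as the call begins (left out, the last holds). The fingers move at their own pace and stop on an object; the grip force is fixed at half the most. Time passes only in rows, so rows that do not move let the fingers close, or fill a call up. It gives the time, the measured TCP pose, the force, the opening and the grip force at its end, in the units of the state.
- read_state(): the state, without advancing time (a new reading comes with each control period).
- get_image(name): name is "scene" or "top" or "wrist"; returns a dict with "pixels" (420x560x3 uint8, blue, green, red), "fx", "fy", "cx", "cy" (pixels), "R" (3x3) and "t" (3): a world point X has camera coordinates R X + t. Camera axes: x right, y down, z forward; pixel columns grow to the right and rows downward; lengths in m; the calibration is good to about 2 mm. A picture is of the moment at which its call begins. There is no depth.
- finish_job(): hands the job in; it is judged then, once.
The state is a dict: "time_s": time; "joint_pos": joint angles; "joint_vel": joint speeds; "effort": joint torques, N m; "tcp_pos": TCP position; "eef_rot": TCP orientation; "ft_force": force on the tool from outside, world axes, zero at the start; "moment": the same for the moment, N m; "finger_gap": opening from 0.0 (shut) to 1.0 (fully open); "finger_force": force on a finger pad.
Only numpy, scipy, OpenCV 4.12 (cv2) and the standard library are available. Lean on these libraries where they do the work, as an engineer would, in place of code of your own. Each camera call takes 0.05 s, during which the arm holds its last target. There are 200 camera calls.

## Task

Pick up the rectangular aluminium heating block by its rib and lower it gently (do not drop it) into the rectangular pocket of the white block heater until it sits flat on the pocket floor, then slide the latch fully over its end. Next turn the thermostat knob until its pointer is in line with the small set tab on the edge of its scale, and last of all throw the toggle switch fully over, away from where it leans at first. Leave the bottles, jars and other blocks around the heater where they are.

Things in the scene. Friction and masses are not known exactly. Their poses are not given: they have to be found in the camera images.
- heater: White block heater, a low box 260 (x) x 340 (y) x 60 mm, fixed. Origin: centre of its underside; z up, x away from its front edge, y to its left. On its deck (60 mm up): pocket on the left, latch behind it, thermostat on the right, toggle switch in the far right corner. A loose black cap (30 mm wide, 12 high) near the middle of the far edge does not matter.
- pocket (a point): Centre of the floor of the heater's rectangular pocket. The pocket is 94 mm along the heater's x, 64 mm along its y, 15 mm deep (floor 45 mm above the bench, rim level with the deck), with plain upright walls. Axes as the heater's.
- block: Loose rectangular aluminium block with six wells in its top, about 0.42 kg: 90 (x) x 60 (y) x 30 mm. A lifting rib along x stands in the middle of the top: 48 mm long, 12 mm thick (y), from 30 to 63 mm above the underside. Origin: centre of the underside, z up. May go in either way round. Starts flat on the bench to the left of the heater.
- latch_grip (a point): On the axis of the latch's upright black post, 48 mm above the deck. Post 14 (heater x) x 16 mm (y), from 24 to 59 mm above the deck, on a steel tongue 34 mm wide whose underside is 18 mm above the deck and whose front end is 34 mm ahead of the post's axis (heater -x): it passes 3 mm over the top of a seated block. Axes as the heater's.
- latch (a joint): Travel of the latch in m: 0 fully back (clear of the pocket), 0.030 fully home over the block's far end. Slides along the heater's -x, with 1.5 N of friction, and stays where it is left.
- dial_grip (a point): On the axis of the thermostat knob, 37 mm above the deck, where to grip it: black knob with an upright bar 46 mm long, 14 mm thick, from 14 to 46 mm above the deck, on a skirt of 50 mm diameter. This point's x axis lies along the bar; the pointer (white line and nose) is at the -x end of the bar.
- dial (a joint): Angle of the thermostat knob in rad, 0 to 4.71, growing clockwise seen from above. At 0 the pointer aims at the heater's near left (45 degrees between the heater's -x and +y). Friction 0.03 N m; stays where it is left.
- dial_tip (a point): Point straight ahead of the knob's pointer, 40 mm from the dial's axis, 10 mm above the deck; turns with the knob.
- tab_tip (a point): Point 40 mm from the dial's axis in the set tab's direction, 10 mm above the deck. The tab is a flat dark metal wedge (16 mm wide, 5 mm high) at the outer edge of the ticked scale disc (108 mm across, a tick every 15 degrees), pointing to the axis. It is clamped and marks the wanted setting: the knob is set when dial_tip lies on tab_tip.
- set_tab (a joint): Angle of the set tab on the scale in rad, on the same scale as dial; the knob is set when the two values agree.
- switch_tip (a point): Centre of the 26 mm black ball on the toggle switch's lever, which is a 10 mm steel rod, 45 mm from pivot to ball centre. The pivot is 22 mm above the deck over the centre of a grey block 70 (heater x) x 50 x 25 mm high, at x 95, y -115 mm on the heater. Turns with the lever.
- switch (a joint): Angle of the toggle switch in rad: 0 leaning to the heater's -x (off), 1.0 leaning to the heater's +x (on); the lever is upright at 0.5 and stays where it is left (0.06 N m).
- bottle_a: Bystander: capped glass jar, 56 mm diameter, 100 mm high, origin under its centre.
- bottle_b: Bystander: capped amber glass jar, 56 mm diameter, 100 mm high, origin under its centre.
- jar_a: Bystander: open glass, 64 mm diameter at the rim, 85 mm high, origin under its centre.
- jar_b: Bystander: open glass, 64 mm diameter at the rim, 85 mm high, origin under its centre.
- round_block: Bystander: round aluminium block, 64 mm diameter, 30 mm high with a 12 mm stem to 60 mm; it does not belong in this heater. Origin under its centre.
- spacer: Bystander: white plastic slab 70 x 45 x 20 mm, origin under its centre.

How it is judged:
On the way, in this order (a step that is already met when the one before it is completed fails the run):
1. the rectangular block is seated flat and square in the pocket and let go (z of block in the frame of pocket between -0.003 and 0.003 m and horizontal distance between block and pocket below 0.005 m and angle between the x axis of block and the x axis of heater, either way round below 0.09 rad and angle between block's own z axis and vertical below 0.05 rad and contact force between the fingers and block below 0.3 N), for 0.2 s.
2. the latch is slid home over the seated block (z of block in the frame of pocket between -0.003 and 0.003 m and horizontal distance between block and pocket below 0.005 m and angle between the x axis of block and the x axis of heater, either way round below 0.09 rad and angle between block's own z axis and vertical below 0.05 rad and value of joint latch above 0.025 m), for 0.2 s.
3. the thermostat pointer is in line with the set tab (distance between dial_tip and tab_tip below 0.0052 m), for 0.3 s.
4. the toggle switch is thrown over (value of joint switch above 0.8 rad and distance between dial_tip and tab_tip below 0.0052 m), for 0.2 s.
At the end, for the whole second after the job is handed in: Block flat on the pocket floor (height within 3 mm, position 5 mm, square 0.09 rad, tilt under 0.05 rad) and at rest; latch at least 25 of its 30 mm home; thermostat pointer within 0.13 rad (half a scale division) of the set tab; switch at 0.8 rad or more (all of step 2 and all of step 4 and linear speed of block below 0.02 m/s); the robot touches nothing.
It fails at once if the block is dropped (falls freely more than about 10 mm) (contact force between anything else and block below 0.1 N and linear speed of block above 0.45 m/s).
It fails at once if a bystander bottle, jar, round block or slab is moved more than 40 mm or knocked over (distance of any of bottle_a, bottle_b, jar_a, jar_b, round_block, spacer from where it was at the start of the episode above 0.04 m or angle between any of bottle_a, bottle_b, jar_a, jar_b, round_block, spacer's own z axis and vertical above 0.5 rad).
It also fails if it takes over 69 s, if anything falls off the work surface, if the arm or the gripper's body presses on something with over 40 N, if the wrist force passes 120 N, or if a joint passes its speed limit or range.

## Working session

There is one attempt and no reset: what is moved stays moved. The work goes in short steps, Python scripts to look and compute and a tool call to move; the robot and the scene stay as the last step left them, time stands still between calls to the robot, and variables do not carry over. Pictures are saved under pics/ and viewed, at most 10 in all, crops included, and the job is handed in when it is done.

Besides the shell and the picture viewer there is one more tool, called after "Call:" by a JSON object that holds its "method" and its "body". play_rows: Moves the arm, as the interface text tells. Its arguments: {"type":"object","properties":{"series":{"type":"array"},"hand":{"type":"number"}},"required":["series"]}

```bash
mkdir -p pics; cat > h.py <<'E'
import numpy as np, cv2, json
from plant import read_state, get_image, finish_job
def snap(n,f):
    d=get_image(n); p=np.array(d["pixels"],dtype=np.uint8); cv2.imwrite(f"pics/{f}.png",p)
    np.savez(f"pics/{f}.npz",**{k:np.array(d[k]) for k in("pixels","fx","fy","cx","cy","R","t")}); return p
def ray(f,uv,z):
    d=np.load(f"pics/{f}.npz"); R,t=d["R"],d["t"]; c=-R.T@t
    v=R.T@np.array([(uv[0]-d["cx"])/d["fx"],(uv[1]-d["cy"])/d["fy"],1]); return c+v*(z-c[2])/v[2]
def proj(f,X):
    d=np.load(f"pics/{f}.npz"); p=d["R"]@np.array(X)+d["t"]; return np.array([d["fx"]*p[0]/p[2]+d["cx"],d["fy"]*p[1]/p[2]+d["cy"]])
def crop(f,x0,y0,x1,y1,s,g):
    p=np.load(f"pics/{f}.npz")["pixels"][y0:y1,x0:x1]; cv2.imwrite(f"pics/{g}.png",cv2.resize(np.ascontiguousarray(p),None,fx=s,fy=s,interpolation=cv2.INTER_CUBIC))
E
python3 - <<'E'
from h import *
a=snap("top","top0");b=snap("scene","sc0")
cv2.imwrite("pics/both.png",cv2.resize(a,(784,588)))
for f in("top0","sc0"):
    d=np.load(f"pics/{f}.npz");print(f,d["fx"],-d["R"].T@d["t"],d["R"].round(2).tolist())
s=read_state();print(s["tcp_pos"],np.array(s["eef_rot"]).round(3).tolist(),s["time_s"])
E
```

```text
top0 403.7744808948262 [ 0.26298466 -0.01289508  1.2437133 ] [[0.07, -1.0, -0.0], [-0.97, -0.07, -0.22], [0.21, 0.02, -0.98]]
sc0 508.3043012107852 [1.32763759 0.7087162  1.24059296] [[-0.65, 0.76, 0.02], [0.54, 0.48, -0.7], [-0.54, -0.44, -0.72]]
[0.21344477 0.61345577 0.1880747 ] [[-0.944, 0.329, -0.0], [0.329, 0.944, -0.001], [-0.0, -0.001, -1.0]] 0.1
```

View pics/both.png

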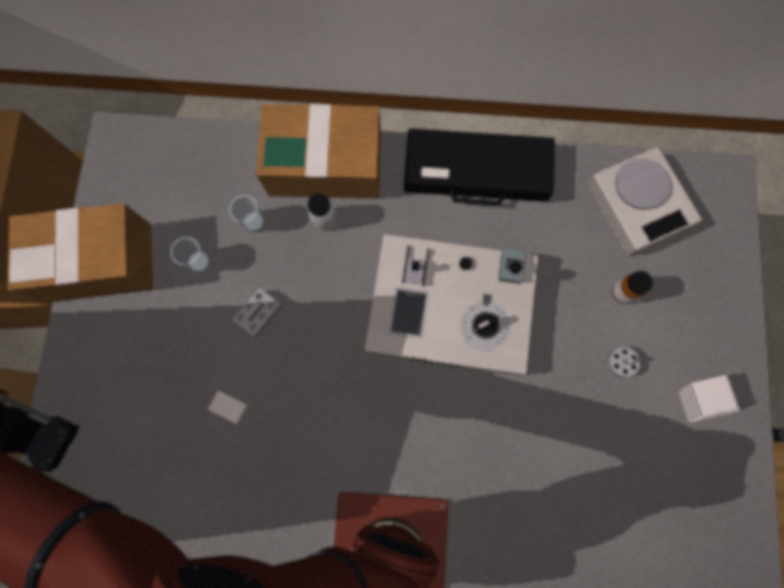

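View pics/sc0.png

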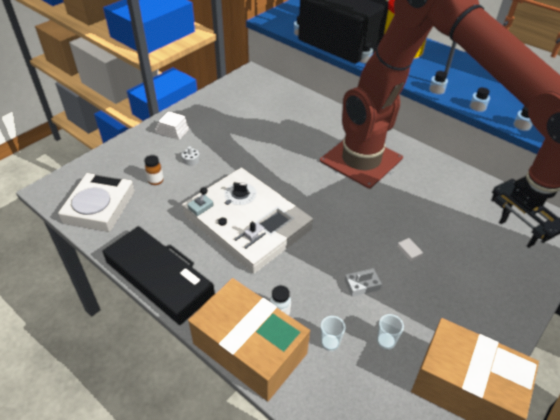

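```bash
python3 - <<'E'
from h import *
crop("top0",255,160,395,275,5.7,"c1")
a=np.load("pics/top0.npz")["pixels"][195:250,155:210];b=np.load("pics/sc0.npz")["pixels"][260:300,335:390]
a=cv2.resize(a,(400,400),interpolation=2);b=cv2.resize(b,(400,291),interpolation=2)
b=cv2.copyMakeBorder(b,0,109,0,0,0);cv2.imwrite("pics/c2.png",np.hstack([a,b]))
E
```

```text
(no output)
```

View pics/c1.png

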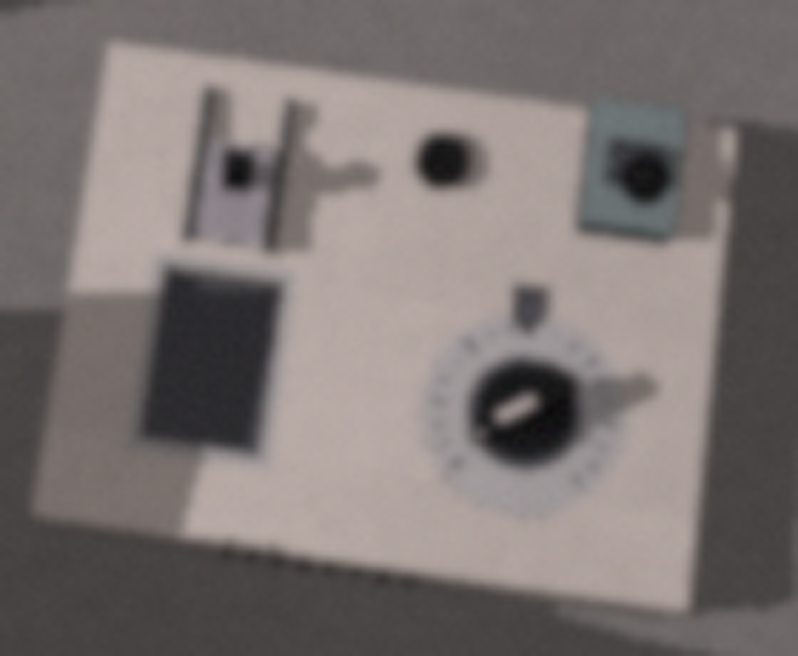

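View pics/c2.png

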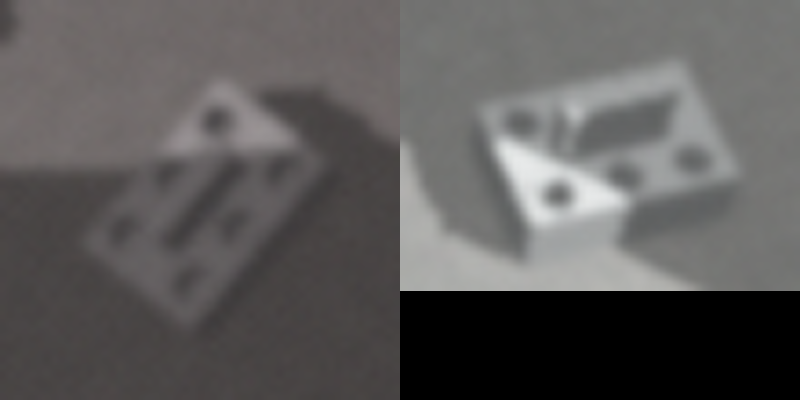

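```bash
cat > m.py <<'E'
from h import *
from scipy.optimize import least_squares
def tf(p,q): c,s=np.cos(p[2]),np.sin(p[2]); return np.array([p[0]+c*q[0]-s*q[1],p[1]+s*q[0]+c*q[1],q[2]])
def fit(obs,p0):
    f=lambda p:np.concatenate([proj(v,tf(p,q))-uv for v,uv,q in obs])
    r=least_squares(f,p0);return r.x,f(r.x).reshape(-1,2).round(1).tolist()
E
python3 - <<'E'
from m import *
T=lambda u,v:np.array([(u+.5)/5.7+255-.5,(v+.5)/5.7+160-.5])
k=400/55
B=lambda u,v:np.array([u/k+155,v/k+195]); S=lambda u,v:np.array([(u-400)/k+335,v/k+260])
ho=[("top0",T(*a),b) for a,b in [((108,42),(.13,.17,.06)),((35,515),(-.13,.17,.06)),((690,610),(-.13,-.17,.06)),((737,125),(.13,-.17,.06))]]
H,r=fit(ho,[.6,-.1,0]);print("H",H,r)
for q in [(146,438),(258,450),(285,280),(165,265)]:
    X=ray("top0",T(*q),.06);c,s=np.cos(H[2]),np.sin(H[2]);d=X-[H[0],H[1],0];print("pocket corner",c*d[0]+s*d[1],-s*d[0]+c*d[1])
def hl(q,z):
    X=ray("top0",T(*q),z);c,s=np.cos(H[2]),np.sin(H[2]);d=X-[H[0],H[1],0];return np.array([c*d[0]+s*d[1],-s*d[0]+c*d[1]]).round(4)
print("post",hl((238,170),.119),"skirt",hl((525,413),.074),"scale",hl((526,420),.062),"tab tip",hl((529,328),.065),"tab out",hl((531,290),.065),"nose",hl((478,434),.07),"line",hl((495,424),.106),hl((535,400),.106),"ball",hl((646,176),.12))
c=[(.045,.03),(.045,-.03),(-.045,-.03),(-.045,.03)]
tp=[(220,80),(325,160),(190,330),(82,243)]; sp=[(530,225),(480,105),(685,62),(742,178)]
tp=[B(*a) for a in tp]; sp=[S(*a) for a in sp]
print([ray("top0",a,.03).round(3).tolist() for a in tp]);print([ray("sc0",a,.03).round(3).tolist() for a in sp])
p0=list(np.mean([ray("top0",a,.03)[:2] for a in tp],0))+[0.7]
print(fit([("top0",tp[i],(*c[i],.03)) for i in range(4)],p0))
E
```

```text
H [ 0.52319222 -0.09766872 -0.06762242] [[0.1, -0.1], [-0.2, 0.2], [0.1, -0.2], [-0.1, 0.2]]
pocket corner -0.08163693571664613 0.11867730232267336
pocket corner -0.07970137133634687 0.06017349233684371
pocket corner 0.012085352785201554 0.058252562342819274
pocket corner 0.011248862252962531 0.12212883781393126
post [0.0516 0.0898] skirt [-0.0435 -0.0733] scale [-0.0448 -0.0756] tab tip [ 0.0033 -0.0715] tab out [ 0.0237 -0.0703] nose [-0.0571 -0.051 ] line [-0.0572 -0.0552] [-0.0423 -0.0737] ball [ 0.0772 -0.115 ]
[[0.528, 0.327, 0.03], [0.497, 0.279, 0.03], [0.42, 0.326, 0.03], [0.454, 0.376, 0.03]]
[[0.532, 0.331, 0.03], [0.497, 0.281, 0.03], [0.423, 0.332, 0.03], [0.456, 0.382, 0.03]]
(array([ 0.47462557,  0.32700475, -0.57261647]), [[-0.1, -0.3], [0.4, 0.1], [-0.0, -0.0], [-0.2, 0.2]])
```

Call:
{"method": "play_rows", "body": {"series": [{"travel": [-0.7, -0.38, 0], "rot": [0, 0, 0]}, {"travel": [-0.7, -0.38, 0], "rot": [0, 0, 0]}, {"travel": [-0.7, -0.38, 0], "rot": [0, 0, 0]}, {"travel": [-0.7, -0.38, 0], "rot": [0, 0, 0]}, {"travel": [-0.7, -0.38, 0], "rot": [0, 0, 0]}, {"travel": [-0.7, -0.38, 0], "rot": [0, 0, 0]}, {"travel": [-0.7, -0.38, 0], "rot": [0, 0, 0]}, {"travel": [-0.7, -0.38, 0], "rot": [0, 0, 0]}, {"travel": [-0.7, -0.38, 0], "rot": [0, 0, 0]}, {"travel": [-0.7, -0.38, 0], "rot": [0, 0, 0]}], "hand": 1}}

```text
time_s: 0.93
tcp_pos: [0.4288, 0.3768, 0.1886]
eef_rot: [[-0.944, 0.329, -0.0], [0.329, 0.944, -0.0], [0.0, -0.0, -1.0]]
ft_force: [1.5, -0.1, -0.2]
finger_gap: 1.002
finger_force: 0.0
```

Call:
{"method": "play_rows", "body": {"series": [{"travel": [-0.7, -0.38, 0], "rot": [0, 0, 0]}, {"travel": [-0.7, -0.38, 0], "rot": [0, 0, 0]}, {"travel": [0, 0, 0], "rot": [0, 0, 0.9]}, {"travel": [0, 0, 0], "rot": [0, 0, 0.9]}, {"travel": [0, 0, 0], "rot": [0, 0, 0.9]}, {"travel": [0, 0, 0], "rot": [0, 0, 0]}, {"travel": [0, 0, 0], "rot": [0, 0, 0]}, {"travel": [0, 0, 0], "rot": [0, 0, 0]}, {"travel": [0, 0, 0], "rot": [0, 0, 0]}, {"travel": [0, 0, 0], "rot": [0, 0, 0]}]}}

```text
time_s: 1.77
tcp_pos: [0.4709, 0.3312, 0.1888]
eef_rot: [[-0.842, 0.539, -0.0], [0.539, 0.842, -0.0], [0.0, -0.0, -1.0]]
ft_force: [-0.6, 0.0, -0.1]
finger_gap: 1.003
finger_force: 0.0
```

```bash
cat >> h.py <<'E'
def rel(p,yawy=None):
    "shift in tool axes (units) to p; turn (units about tool z) to bring tool y to world yaw (deg)"
    s=read_state();R=np.array(s["eef_rot"]);y=np.degrees(np.arctan2(R[1,1],R[0,1]))
    print("t",round(s["time_s"],2),"tcp",np.round(s["tcp_pos"],4),"yawy",round(y,2),"z",R[:,2].round(4),"F",np.round(s["ft_force"],1),"gap",round(s["finger_gap"],3),"ff",np.round(s["finger_force"],1))
    print(" shift",(R.T@(np.array(p)-s["tcp_pos"])/.04).round(3),"turn",None if yawy is None else round(-(yawy-y)/5,3))
E
python3 - <<'E'
from h import *
rel([.4746,.327,.036],57.2)
snap("wrist","w1");d=np.load("pics/w1.npz");print(-d["R"].T@d["t"],d["fx"])
cv2.imwrite("pics/w1b.png",cv2.resize(d["pixels"],(784,588)))
E
```

```text
t 1.77 tcp [0.4709 0.3312 0.1888] yawy 57.39 z [-1.e-04 -1.e-04 -1.e+00] F [-0.6  0.  -0.1] gap 1.003 ff 0.0
 shift [-0.135 -0.039  3.82 ] turn 0.039
[0.41666824 0.36784262 0.3848534 ] 309.4636047867646
```

View pics/w1b.png

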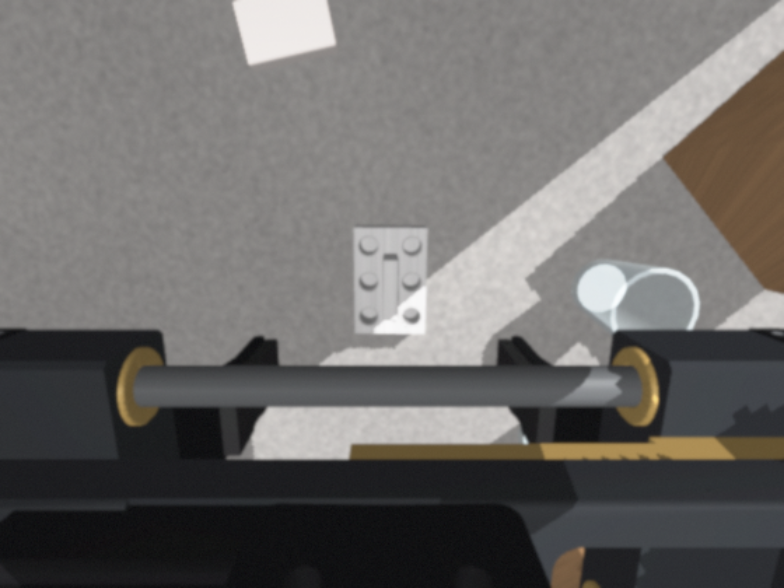

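```bash
python3 - <<'E'
from m import *
c=[(.045,.03),(.045,-.03),(-.045,-.03),(-.045,.03)]
tp=[np.array(a)/1.4 for a in[(354,229),(428,229),(427,333.5),(355,333.5)]]
W=[ray("w1",a,.03) for a in tp];print(np.round(W,3).tolist())
# identify which are +x
e=W[0]-W[3];print(np.degrees(np.arctan2(e[1],e[0])))
for y0 in(-.573,2.57):
  print(fit([("w1",tp[i],(*c[i],.03)) for i in range(4)],[.474,.327,y0]))
E
```

```text
[[0.426, 0.329, 0.03], [0.459, 0.38, 0.03], [0.534, 0.333, 0.03], [0.501, 0.281, 0.03]]
146.87017048434652
(array([ 0.48018652,  0.33079917, -3.70944655]), [[0.0, -0.3], [0.0, -0.4], [-0.8, 0.4], [0.8, 0.5]])
(array([0.48018652, 0.33079917, 2.57373876]), [[0.0, -0.3], [0.0, -0.4], [-0.8, 0.4], [0.8, 0.5]])
```

Call:
{"method": "play_rows", "body": {"series": [{"travel": [-0.187, 0.084, 0], "rot": [0, 0, 0]}, {"travel": [0, 0, 0.7], "rot": [0, 0, 0]}, {"travel": [0, 0, 0.7], "rot": [0, 0, 0]}, {"travel": [0, 0, 0.7], "rot": [0, 0, 0]}, {"travel": [0, 0, 0.7], "rot": [0, 0, 0]}, {"travel": [0, 0, 0.5], "rot": [0, 0, 0]}, {"travel": [0, 0, 0.32], "rot": [0, 0, 0]}, {"travel": [0, 0, 0.2], "rot": [0, 0, 0]}, {"travel": [0, 0, 0], "rot": [0, 0, 0]}, {"travel": [0, 0, 0], "rot": [0, 0, 0]}]}}

```text
time_s: 2.65
tcp_pos: [0.4797, 0.3302, 0.0367]
eef_rot: [[-0.842, 0.54, 0.001], [0.54, 0.842, 0.0], [-0.0, 0.001, -1.0]]
ft_force: [-0.3, 0.5, 0.6]
finger_gap: 0.998
finger_force: 0.0
```

Call:
{"method": "play_rows", "body": {"series": [{"travel": [0, 0, 0], "rot": [0, 0, 0]}, {"travel": [0, 0, 0], "rot": [0, 0, 0]}, {"travel": [0, 0, 0], "rot": [0, 0, 0]}, {"travel": [0, 0, 0], "rot": [0, 0, 0]}, {"travel": [0, 0, 0], "rot": [0, 0, 0]}, {"travel": [0, 0, 0], "rot": [0, 0, 0]}, {"travel": [0, 0, 0], "rot": [0, 0, 0]}, {"travel": [0, 0, 0], "rot": [0, 0, 0]}, {"travel": [0, 0, 0], "rot": [0, 0, 0]}, {"travel": [0, 0, 0], "rot": [0, 0, 0]}], "hand": 0}}

```text
time_s: 3.48
tcp_pos: [0.4791, 0.33, 0.036]
eef_rot: [[-0.842, 0.54, -0.0], [0.54, 0.842, -0.0], [-0.0, -0.0, -1.0]]
ft_force: [-0.2, -0.1, 0.0]
finger_gap: 0.323
finger_force: 0.0
```

```bash
python3 - <<'E'
from h import *
rel([.479,.330,.036],57.5)
snap("wrist","w2")
E
```

```text
t 3.48 tcp [0.4791 0.33   0.036 ] yawy 57.32 z [-0.e+00 -1.e-04 -1.e+00] F [-0.2 -0.1  0. ] gap 0.323 ff 0.0
 shift [ 0.002 -0.     0.001] turn -0.036
```

View pics/w2.png

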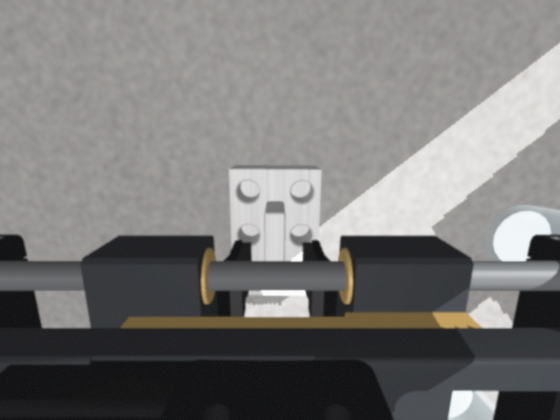

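Call:
{"method": "play_rows", "body": {"series": [{"travel": [0, 0, 0], "rot": [0, 0, 0]}, {"travel": [0, 0, 0], "rot": [0, 0, 0]}, {"travel": [0, 0, 0], "rot": [0, 0, 0]}, {"travel": [0, 0, 0], "rot": [0, 0, 0]}, {"travel": [0, 0, 0], "rot": [0, 0, 0]}, {"travel": [0, 0, 0], "rot": [0, 0, 0]}, {"travel": [0, 0, 0], "rot": [0, 0, 0]}, {"travel": [0, 0, 0], "rot": [0, 0, 0]}, {"travel": [0, 0, 0], "rot": [0, 0, 0]}, {"travel": [0, 0, 0], "rot": [0, 0, 0]}], "hand": 0}}

```text
time_s: 4.37
tcp_pos: [0.4791, 0.33, 0.0361]
eef_rot: [[-0.842, 0.54, 0.0], [0.54, 0.842, 0.0], [-0.0, 0.0, -1.0]]
ft_force: [0.1, -0.2, -0.1]
finger_gap: 0.003
finger_force: 0.0
```

```bash
python3 - <<'E'
from h import *
rel([.479,.330,.036],57.5)
p=snap("wrist","w3")
s=read_state();R=np.array(s["eef_rot"])
for f,px in (("w2",[(230,168),(321,168)]),):
  for q in px: print((R.T@(ray(f,q,.03)-s["tcp_pos"])).round(4))
g=cv2.cvtColor(p,6).astype(float)
col=g[155:185,255:300].mean(1);print(col.round().tolist())
row=g[172:182,215:335].mean(0);print(np.diff(row).round().tolist())
E
```

```text
t 4.37 tcp [0.4791 0.33   0.0361] yawy 57.31 z [ 0.  0. -1.] F [ 0.1 -0.2 -0.1] gap 0.003 ff 0.0
 shift [ 0.003 -0.001  0.002] turn -0.038
[ 0.0461 -0.0287  0.0061]
[0.0461 0.0303 0.0061]
[149.0, 149.0, 149.0, 149.0, 149.0, 149.0, 149.0, 149.0, 148.0, 142.0, 129.0, 117.0, 118.0, 139.0, 175.0, 203.0, 213.0, 214.0, 214.0, 214.0, 214.0, 214.0, 214.0, 214.0, 213.0, 213.0, 212.0, 211.0, 211.0, 211.0]
[1.0, 1.0, 0.0, 1.0, 0.0, 0.0, 0.0, -0.0, -1.0, -0.0, 0.0, 3.0, 12.0, 22.0, 18.0, 6.0, 1.0, 2.0, 2.0, 0.0, -1.0, -0.0, -0.0, -1.0, -1.0, -0.0, -1.0, -1.0, -1.0, 0.0, 1.0, 1.0, -1.0, -3.0, -1.0, -1.0, 1.0, 3.0, 1.0, 1.0, 1.0, 1.0, 1.0, 1.0, 0.0, -1.0, -0.0, 1.0, 1.0, -2.0, -4.0, -2.0, 2.0, 4.0, 4.0, 1.0, 0.0, -2.0, -1.0, -2.0, -0.0, -1.0, -0.0, -0.0, 1.0, -0.0, -1.0, -1.0, 1.0, 1.0, 2.0, 1.0, 1.0, 0.0, 0.0, -0.0, -0.0, -1.0, -1.0, -2.0, -1.0, -2.0, -1.0, -2.0, -1.0, 0.0, 1.0, 2.0, 2.0, 2.0, -0.0, -2.0, -3.0, -2.0, 3.0, 5.0, 3.0, 1.0, -1.0, -0.0, -0.0, -2.0, -2.0, -3.0, -10.0, -23.0, -19.0, -7.0, -1.0, -0.0, -0.0, 0.0, -0.0, 1.0, -0.0, 1.0, -0.0, 0.0, 2.0]
```

```bash
python3 - <<'E'
from h import *
s=read_state();R=np.array(s["eef_rot"])
for q,z in (((264,204),.063),((287,204),.063)): print((R.T@(ray("w2",q,z)-s["tcp_pos"])).round(4))
b=snap("scene","sc1")
a=cv2.resize(np.load("pics/w3.npz")["pixels"][150:310,190:360],None,fx=2.3,fy=2.3)
b=cv2.resize(b[200:310,310:440],(391,331),interpolation=2)
a=cv2.resize(a,(391,368));b=cv2.copyMakeBorder(b,0,37,0,0,0)
cv2.imwrite("pics/v7.png",np.hstack([a,b]))
E
```

```text
[ 0.0293 -0.0055 -0.0269]
[ 0.0293  0.0073 -0.0269]
```

View pics/v7.png

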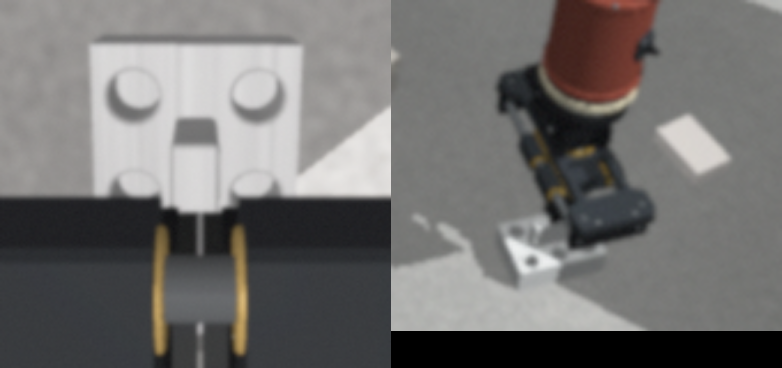

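```bash
python3 - <<'E'
from h import *
R1=np.array([[-.842,.539,0],[.539,.842,0],[0,0,-1]]);t1=np.array([.4709,.3312,.1888])
for z in (0,-.019,-.04,-.06):
  print(z,[(proj("w1",t1+R1@[x,y,z])*1.4).round().tolist() for x in(.0095,) for y in(-.0435,.0435)])
s=read_state();t=np.array(s["tcp_pos"]);R=np.array(s["eef_rot"])
for z in (0,-.019,-.04,-.07): print(z,(proj("w3",t+R@[.0095,0,z])-[190,150])*2.3, (proj("sc1",t+R@[0,0,z])-[310,200])*3.008+[391,0])
d=np.load("pics/w3.npz");print(R.T@(-d["R"].T@d["t"]-t), (d["R"]@R).round(3).tolist())
for y in(-.0435,.0435):
  pass
E
```

```text
0 [[291.0, 315.0], [476.0, 315.0]]
-0.019 [[282.0, 327.0], [485.0, 327.0]]
-0.04 [[269.0, 344.0], [497.0, 344.0]]
-0.06 [[253.0, 364.0], [512.0, 364.0]]
0 [193.87840941 172.10877171] [551.10073238 235.95823541]
-0.019 [193.33923354 192.1311553 ] [553.77816042 224.1670262 ]
-0.04 [192.60305189 219.46938078] [556.79561559 210.87836089]
-0.07 [191.16814496 272.75488321] [561.21596164 191.41146049]
[ 0.06539421  0.00156624 -0.19603914] [[-0.0, 1.0, 0.0], [-0.97, -0.0, -0.242], [-0.242, -0.0, 0.97]]
```

Call:
{"method": "play_rows", "body": {"series": [{"travel": [0, 0, 0], "rot": [0, 0, 0]}, {"travel": [0, 0, 0], "rot": [0, 0, 0]}, {"travel": [0, 0, 0], "rot": [0, 0, 0]}, {"travel": [0, 0, 0], "rot": [0, 0, 0]}, {"travel": [0, 0, 0], "rot": [0, 0, 0]}, {"travel": [0, 0, 0.03], "rot": [0, 0, 0]}, {"travel": [0, 0, 0.03], "rot": [0, 0, 0]}, {"travel": [0, 0, 0.03], "rot": [0, 0, 0]}, {"travel": [0, 0, 0.03], "rot": [0, 0, 0]}, {"travel": [0, 0, 0.03], "rot": [0, 0, 0]}], "hand": 0.5}}

```text
time_s: 5.3
tcp_pos: [0.479, 0.3299, 0.0298]
eef_rot: [[-0.842, 0.54, -0.0], [0.54, 0.842, -0.0], [0.0, -0.0, -1.0]]
ft_force: [0.9, 0.1, -0.3]
finger_gap: 0.498
finger_force: 0.0
```

Call:
{"method": "play_rows", "body": {"series": [{"travel": [0, 0, 0.02], "rot": [0, 0, 0]}, {"travel": [0, 0, 0.02], "rot": [0, 0, 0]}, {"travel": [0, 0, 0.02], "rot": [0, 0, 0]}, {"travel": [0, 0, 0.02], "rot": [0, 0, 0]}, {"travel": [0, 0, 0.02], "rot": [0, 0, 0]}, {"travel": [0, 0, 0], "rot": [0, 0, 0]}, {"travel": [0, 0, 0], "rot": [0, 0, 0]}, {"travel": [0, 0, 0], "rot": [0, 0, 0]}, {"travel": [0, 0, 0], "rot": [0, 0, 0]}, {"travel": [0, 0, 0], "rot": [0, 0, 0]}]}}

```text
time_s: 6.13
tcp_pos: [0.4791, 0.33, 0.0261]
eef_rot: [[-0.842, 0.54, 0.0], [0.54, 0.842, -0.0], [-0.0, -0.0, -1.0]]
ft_force: [0.6, 0.2, 0.2]
finger_gap: 0.499
finger_force: 0.0
```

TCP now reads 4 mm below the block's top with no contact, so the real fingertips sit about 30 mm behind the stated TCP. I'll go lower and close.

Call:
{"method": "play_rows", "body": {"series": [{"travel": [0, 0, 0.06], "rot": [0, 0, 0]}, {"travel": [0, 0, 0.06], "rot": [0, 0, 0]}, {"travel": [0, 0, 0.06], "rot": [0, 0, 0]}, {"travel": [0, 0, 0.06], "rot": [0, 0, 0]}, {"travel": [0, 0, 0.06], "rot": [0, 0, 0]}, {"travel": [0, 0, 0], "rot": [0, 0, 0]}, {"travel": [0, 0, 0], "rot": [0, 0, 0]}, {"travel": [0, 0, 0], "rot": [0, 0, 0]}, {"travel": [0, 0, 0], "rot": [0, 0, 0]}, {"travel": [0, 0, 0], "rot": [0, 0, 0]}]}}

```text
time_s: 6.97
tcp_pos: [0.4792, 0.3301, 0.0142]
eef_rot: [[-0.842, 0.54, 0.0], [0.54, 0.842, 0.0], [-0.0, 0.0, -1.0]]
ft_force: [0.4, 0.3, 0.3]
finger_gap: 0.498
finger_force: 0.0
```

Call:
{"method": "play_rows", "body": {"series": [{"travel": [0, 0, 0], "rot": [0, 0, 0]}, {"travel": [0, 0, 0], "rot": [0, 0, 0]}, {"travel": [0, 0, 0], "rot": [0, 0, 0]}, {"travel": [0, 0, 0], "rot": [0, 0, 0]}, {"travel": [0, 0, 0], "rot": [0, 0, 0]}, {"travel": [0, 0, 0], "rot": [0, 0, 0]}, {"travel": [0, 0, 0], "rot": [0, 0, 0]}, {"travel": [0, 0, 0], "rot": [0, 0, 0]}, {"travel": [0, 0, 0], "rot": [0, 0, 0]}, {"travel": [0, 0, 0], "rot": [0, 0, 0]}], "hand": 0}}

```text
time_s: 7.8
tcp_pos: [0.4789, 0.3297, 0.0138]
eef_rot: [[-0.842, 0.54, -0.001], [0.54, 0.842, -0.001], [0.0, -0.001, -1.0]]
ft_force: [-1.0, -1.7, -1.4]
finger_gap: 0.132
finger_force: 30.0
```

Call:
{"method": "play_rows", "body": {"series": [{"travel": [0, 0, -0.1], "rot": [0, 0, 0]}, {"travel": [0, 0, -0.3], "rot": [0, 0, 0]}, {"travel": [0, 0, -0.6], "rot": [0, 0, 0]}, {"travel": [0, 0, -0.6], "rot": [0, 0, 0]}, {"travel": [0, 0, -0.6], "rot": [0, 0, 0]}, {"travel": [0, 0, -0.6], "rot": [0, 0, 0]}, {"travel": [0, 0, -0.6], "rot": [0, 0, 0]}, {"travel": [0, 0, -0.3], "rot": [0, 0, 0]}, {"travel": [0, 0, -0.1], "rot": [0, 0, 0]}, {"travel": [0, 0, 0], "rot": [0, 0, 0]}]}}

```text
time_s: 8.63
tcp_pos: [0.4794, 0.3303, 0.1669]
eef_rot: [[-0.842, 0.54, 0.001], [0.54, 0.842, 0.001], [-0.0, 0.002, -1.0]]
ft_force: [0.4, -0.7, -4.6]
finger_gap: 0.135
finger_force: 30.0
```

Call:
{"method": "play_rows", "body": {"series": [{"travel": [-0.31, -0.3, 0], "rot": [0, 0, 0]}, {"travel": [-0.62, -0.6, 0], "rot": [0, 0, 0]}, {"travel": [-0.62, -0.6, 0], "rot": [0, 0, 0]}, {"travel": [-0.62, -0.6, 0], "rot": [0, 0, 0]}, {"travel": [-0.62, -0.6, 0], "rot": [0, 0, 0]}, {"travel": [-0.62, -0.6, 0], "rot": [0, 0, 0]}, {"travel": [-0.62, -0.6, 0], "rot": [0, 0, 0]}, {"travel": [-0.62, -0.6, 0], "rot": [0, 0, 0]}, {"travel": [-0.62, -0.6, 0], "rot": [0, 0, 0]}, {"travel": [-0.62, -0.6, 0], "rot": [0, 0, 0]}]}}

```text
time_s: 9.47
tcp_pos: [0.5534, 0.0091, 0.1644]
eef_rot: [[-0.842, 0.54, -0.002], [0.54, 0.842, -0.001], [0.002, -0.002, -1.0]]
ft_force: [0.3, -0.1, -4.6]
finger_gap: 0.135
finger_force: 30.0
```

Call:
{"method": "play_rows", "body": {"series": [{"travel": [-0.31, -0.3, 0], "rot": [0, 0, 0]}, {"travel": [0, 0, 0], "rot": [0, 0, -0.96]}, {"travel": [0, 0, 0], "rot": [0, 0, -0.96]}, {"travel": [0, 0, 0], "rot": [0, 0, -0.96]}, {"travel": [0, 0, 0], "rot": [0, 0, -0.96]}, {"travel": [0, 0, 0], "rot": [0, 0, -0.96]}, {"travel": [0, 0, 0], "rot": [0, 0, -0.96]}, {"travel": [0, 0, 0], "rot": [0, 0, 0]}, {"travel": [0, 0, 0], "rot": [0, 0, 0]}, {"travel": [0, 0, 0], "rot": [0, 0, 0]}]}}

```text
time_s: 10.3
tcp_pos: [0.5577, -0.006, 0.1652]
eef_rot: [[-0.998, 0.071, -0.001], [0.071, 0.998, -0.0], [0.001, -0.0, -1.0]]
ft_force: [-0.2, 0.9, -3.2]
finger_gap: 0.137
finger_force: 30.0
```

```bash
python3 - <<'E'
from h import *
rel([.4944,-.0055,.12],86.13)
p=snap("wrist","w4");cv2.imwrite("pics/w4b.png",cv2.resize(p,(784,588)))
E
```

```text
t 10.3 tcp [ 0.5577 -0.006   0.1652] yawy 85.95 z [-1.4e-03 -4.0e-04 -1.0e+00] F [-0.2  0.9 -3.2] gap 0.137 ff 30.0
 shift [ 1.578 -0.099  1.131] turn -0.036
```

View pics/w4b.png

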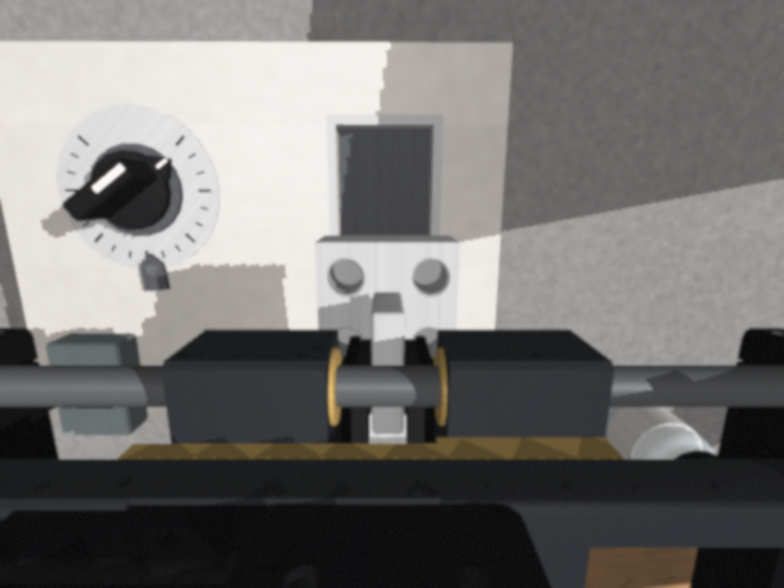

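```bash
python3 - <<'E'
from h import *
g=cv2.cvtColor(np.load("pics/w4.npz")["pixels"],6).astype(int)
print("front v76-96 @u262-298",g[76:97,262:299].mean(1).round().astype(int).tolist())
print("left u228-252 @v93-97",g[93:98,228:253].mean(0).round().astype(int).tolist())
print("right u298-322 @v93-97",g[93:98,298:323].mean(0).round().astype(int).tolist())
print("right u298-322 @v150-160",g[150:158,298:323].mean(0).round().astype(int).tolist())
print("left u228-252 @v150-160",g[150:158,228:253].mean(0).round().astype(int).tolist())
print("block front v162-180",g[162:182,250:300].mean(1).round().astype(int).tolist())
print("block L u218-235",g[180:190,218:236].mean(0).round().astype(int).tolist())
print("block R u318-336",g[180:190,318:336].mean(0).round().astype(int).tolist())
E
```

```text
front v76-96 @u262-298 [192, 193, 191, 188, 185, 181, 175, 172, 172, 173, 172, 170, 156, 122, 95, 83, 75, 72, 72, 72, 72]
left u228-252 @v93-97 [241, 241, 241, 241, 238, 233, 229, 228, 227, 226, 222, 206, 169, 126, 96, 82, 80, 80, 80, 81, 82, 84, 85, 81, 75]
right u298-322 @v93-97 [72, 72, 71, 71, 70, 70, 70, 70, 72, 79, 96, 120, 144, 154, 154, 155, 154, 155, 160, 163, 165, 164, 164, 165, 164]
right u298-322 @v150-160 [69, 69, 68, 69, 69, 68, 68, 72, 84, 108, 133, 147, 151, 151, 151, 153, 158, 164, 167, 166, 165, 164, 164, 165, 164]
left u228-252 @v150-160 [240, 240, 239, 240, 240, 239, 236, 229, 225, 223, 224, 222, 215, 191, 158, 113, 79, 70, 70, 70, 70, 71, 71, 69, 68]
block front v162-180 [68, 68, 68, 68, 70, 80, 95, 105, 109, 116, 146, 189, 215, 221, 222, 222, 222, 222, 222, 222]
block L u218-235 [236, 236, 236, 236, 236, 236, 234, 227, 221, 220, 219, 220, 221, 223, 222, 222, 220, 218]
block R u318-336 [217, 222, 223, 223, 222, 222, 221, 220, 220, 224, 231, 234, 235, 235, 235, 235, 235, 235]
```

```bash
python3 - <<'E'
from h import *
s=read_state();R=np.array(s["eef_rot"]);t=np.array(s["tcp_pos"])
P=lambda u,v,z:R.T@(ray("w4",(u,v),z)-t)
a,b,c,d=P(240.6,95,.06),P(308.8,95,.06),P(242.4,154,.06),P(307.2,154,.06);f=P(280,88.8,.06)
print("pocket w",(b-a)[1],(d-c)[1],"midy",(a+b)[1]/2,(c+d)[1]/2,"front x",f[0])
m=(a+b-c-d)/2;print("pocket axis angle in tool deg",np.degrees(np.arctan2(m[1],m[0])))
zt=t[2]-.0139+.03
L,Rr=P(224.9,185,zt),P(327.5,185,zt);bf=P(276,172.2,zt)
print("block w",(Rr-L)[1],"midy",(L+Rr)[1]/2,"front x",bf[0], bf)
for n,u,v,z in [("heaterFL",512,42,.06),("noseL",167,161,.07),("line",97,191,.106),("line2",125,166,.106),("barend",66,205,.106),("barend2",82,218,.106),("tabtip",148,256,.065),("tabout",155,289,.062),("skirt",138,188,.074)]:
  print(n,P(u/1.4,v/1.4,z).round(4))
E
```

```text
pocket w 0.06244063257611383 0.06199837298776567 midy -0.00048666379985472415 -0.0005134430857763102 front x 0.10781947200337302
pocket axis angle in tool deg 0.028904869400725394
block w 0.059998917923714847 midy 0.0009488201590995907 front x 0.045253469495565454 [ 0.04525347  0.00084401 -0.01605485]
heaterFL [0.1559 0.0792 0.1055]
noseL [ 0.0845 -0.1401  0.0955]
line [ 0.0657 -0.1647  0.0595]
line2 [ 0.0794 -0.1467  0.0595]
barend [ 0.0579 -0.1838  0.0595]
barend2 [ 0.0506 -0.1758  0.0595]
tabtip [ 0.0225 -0.1633  0.1005]
tabout [-0.0013 -0.1631  0.1035]
skirt [ 0.0677 -0.1588  0.0915]
```

Call:
{"method": "play_rows", "body": {"series": [{"travel": [0.385, -0.036, 0], "rot": [0, 0, 0]}, {"travel": [0.385, 0, 0], "rot": [0, 0, 0]}, {"travel": [0.385, 0, 0], "rot": [0, 0, 0]}, {"travel": [0.38, 0, 0], "rot": [0, 0, 0]}, {"travel": [0, 0, 0.4], "rot": [0, 0, 0]}, {"travel": [0, 0, 0.6], "rot": [0, 0, 0]}, {"travel": [0, 0, 0.6], "rot": [0, 0, 0]}, {"travel": [0, 0, 0.4], "rot": [0, 0, 0]}, {"travel": [0, 0, 0.15], "rot": [0, 0, 0]}, {"travel": [0, 0, 0], "rot": [0, 0, 0]}]}}

```text
time_s: 11.18
tcp_pos: [0.4957, -0.0034, 0.0788]
eef_rot: [[-0.998, 0.069, -0.003], [0.069, 0.998, -0.001], [0.003, -0.001, -1.0]]
ft_force: [0.1, 0.2, -4.0]
finger_gap: 0.137
finger_force: 30.0
```

```bash
python3 - <<'E'
from h import *
rel([.4944,-.0055,.0589],86.13)
p=snap("wrist","w5");g=cv2.resize(p[120:300,170:390],(784,641),interpolation=2);cv2.imwrite("pics/w5b.png",g[:600])
E
```

```text
t 11.18 tcp [ 0.4957 -0.0034  0.0788] yawy 86.05 z [-2.7e-03 -8.0e-04 -1.0e+00] F [ 0.1  0.2 -4. ] gap 0.137 ff 30.0
 shift [ 0.028 -0.054  0.497] turn -0.016
```

View pics/w5b.png

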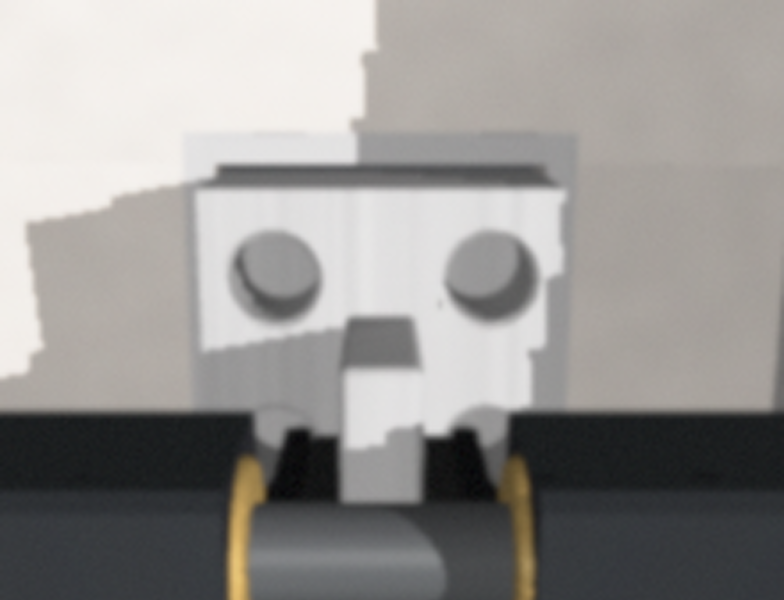

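```bash
python3 - <<'E'
from h import *
s=read_state();R=np.array(s["eef_rot"]);t=np.array(s["tcp_pos"]);zt=t[2]-.0139+.03
P=lambda u,v,z:(R.T@(ray("w5",(u,v),z)-t))[:2].round(4)
q=lambda u,v:(u/784*220+170,v/641*180+120)
print("rim",P(*q(215,164),.06),P(*q(545,164),.06),"frame",P(*q(183,133),.06),P(*q(578,133),.06))
print("block",P(*q(195,187),zt),P(*q(568,187),zt), "tilt deg",np.degrees(np.arccos(-R[2,2])))
g=cv2.cvtColor(np.load("pics/w5.npz")["pixels"],6).astype(int)
print(g[155:180,235:262].mean(1).round().astype(int).tolist());print(g[155:180,280:310].mean(1).round().astype(int).tolist())
E
```

```text
rim [ 0.0465 -0.0308] [0.0464 0.033 ] frame [ 0.0524 -0.0367] [0.0523 0.0392]
block [ 0.0459 -0.0288] [0.0459 0.0315] tilt deg 0.0550253489887298
[239, 234, 226, 224, 225, 226, 226, 226, 226, 223, 201, 140, 94, 97, 106, 109, 117, 148, 191, 218, 223, 223, 223, 223, 223]
[172, 168, 161, 155, 154, 154, 154, 154, 154, 153, 140, 110, 85, 86, 95, 104, 117, 149, 192, 218, 223, 223, 223, 223, 223]
```

Call:
{"method": "play_rows", "body": {"series": [{"travel": [-0.03, 0, 0], "rot": [0, 0, 0]}, {"travel": [0, 0, 0], "rot": [0, 0, 0]}, {"travel": [0, 0, 0.04], "rot": [0, 0, 0]}, {"travel": [0, 0, 0.04], "rot": [0, 0, 0]}, {"travel": [0, 0, 0.04], "rot": [0, 0, 0]}, {"travel": [0, 0, 0.04], "rot": [0, 0, 0]}, {"travel": [0, 0, 0.04], "rot": [0, 0, 0]}, {"travel": [0, 0, 0.03], "rot": [0, 0, 0]}, {"travel": [0, 0, 0.02], "rot": [0, 0, 0]}, {"travel": [0, 0, 0], "rot": [0, 0, 0]}]}}

```text
time_s: 12.07
tcp_pos: [0.4979, -0.0033, 0.0698]
eef_rot: [[-0.998, 0.068, -0.0], [0.068, 0.998, -0.0], [0.0, -0.0, -1.0]]
ft_force: [0.1, -0.6, -3.8]
finger_gap: 0.137
finger_force: 30.0
```

Call:
{"method": "play_rows", "body": {"series": [{"travel": [0.015, 0, 0.03], "rot": [0, 0, 0]}, {"travel": [0, 0, 0.04], "rot": [0, 0, 0]}, {"travel": [0, 0, 0.04], "rot": [0, 0, 0]}, {"travel": [0, 0, 0.04], "rot": [0, 0, 0]}, {"travel": [0, 0, 0.04], "rot": [0, 0, 0]}, {"travel": [0, 0, 0.03], "rot": [0, 0, 0]}, {"travel": [0, 0, 0.02], "rot": [0, 0, 0]}, {"travel": [0, 0, 0.01], "rot": [0, 0, 0]}, {"travel": [0, 0, 0], "rot": [0, 0, 0]}, {"travel": [0, 0, 0], "rot": [0, 0, 0]}]}}

```text
time_s: 12.9
tcp_pos: [0.4975, -0.0033, 0.0601]
eef_rot: [[-0.998, 0.068, 0.0], [0.068, 0.998, -0.0], [-0.0, -0.0, -1.0]]
ft_force: [-0.3, -0.3, -4.8]
finger_gap: 0.134
finger_force: 30.0
```

Call:
{"method": "play_rows", "body": {"series": [{"travel": [0, 0, 0.01], "rot": [0, 0, 0]}, {"travel": [0, 0, 0.01], "rot": [0, 0, 0]}, {"travel": [0, 0, 0.01], "rot": [0, 0, 0]}, {"travel": [0, 0, 0], "rot": [0, 0, 0]}, {"travel": [0, 0, 0], "rot": [0, 0, 0]}, {"travel": [0, 0, 0], "rot": [0, 0, 0]}, {"travel": [0, 0, 0], "rot": [0, 0, 0]}, {"travel": [0, 0, 0], "rot": [0, 0, 0]}, {"travel": [0, 0, 0], "rot": [0, 0, 0]}, {"travel": [0, 0, 0], "rot": [0, 0, 0]}]}}

```text
time_s: 13.73
tcp_pos: [0.4975, -0.0033, 0.0589]
eef_rot: [[-0.998, 0.068, -0.0], [0.068, 0.998, -0.0], [0.0, -0.0, -1.0]]
ft_force: [-0.1, -0.9, -3.5]
finger_gap: 0.133
finger_force: 30.0
```

Call:
{"method": "play_rows", "body": {"series": [{"travel": [0, 0, 0.01], "rot": [0, 0, 0]}, {"travel": [0, 0, 0.01], "rot": [0, 0, 0]}, {"travel": [0, 0, 0], "rot": [0, 0, 0]}, {"travel": [0, 0, 0], "rot": [0, 0, 0]}, {"travel": [0, 0, 0], "rot": [0, 0, 0]}, {"travel": [0, 0, 0], "rot": [0, 0, 0]}, {"travel": [0, 0, 0], "rot": [0, 0, 0]}, {"travel": [0, 0, 0], "rot": [0, 0, 0]}, {"travel": [0, 0, 0], "rot": [0, 0, 0]}, {"travel": [0, 0, 0], "rot": [0, 0, 0]}]}}

```text
time_s: 14.57
tcp_pos: [0.4975, -0.0035, 0.0585]
eef_rot: [[-0.998, 0.068, 0.0], [0.068, 0.998, 0.0], [-0.0, 0.0, -1.0]]
ft_force: [-4.0, -1.6, 5.1]
finger_gap: 0.13
finger_force: 30.0
```

Call:
{"method": "play_rows", "body": {"series": [{"travel": [0, 0, 0], "rot": [0, 0, 0]}, {"travel": [0, 0, 0], "rot": [0, 0, 0]}, {"travel": [0, 0, 0], "rot": [0, 0, 0]}, {"travel": [0, 0, 0], "rot": [0, 0, 0]}, {"travel": [0, 0, 0], "rot": [0, 0, 0]}, {"travel": [0, 0, 0], "rot": [0, 0, 0]}, {"travel": [0, 0, 0], "rot": [0, 0, 0]}, {"travel": [0, 0, 0], "rot": [0, 0, 0]}, {"travel": [0, 0, 0], "rot": [0, 0, 0]}, {"travel": [0, 0, 0], "rot": [0, 0, 0]}], "hand": 0.5}}

```text
time_s: 15.4
tcp_pos: [0.4975, -0.0033, 0.0581]
eef_rot: [[-0.998, 0.068, 0.0], [0.068, 0.998, -0.0], [-0.0, -0.0, -1.0]]
ft_force: [-0.4, 0.2, -0.5]
finger_gap: 0.5
finger_force: 0.0
```

```bash
python3 - <<'E'
from h import *
rel([.4975,-.0035,.15],86.1)
E
```

```text
t 15.4 tcp [ 0.4975 -0.0033  0.0581] yawy 86.12 z [ 0. -0. -1.] F [-0.4  0.2 -0.5] gap 0.5 ff 0.0
 shift [-1.000e-03 -6.000e-03 -2.298e+00] turn 0.003
```

Call:
{"method": "play_rows", "body": {"series": [{"travel": [0, 0, -0.3], "rot": [0, 0, 0]}, {"travel": [0, 0, -0.6], "rot": [0, 0, 0]}, {"travel": [0, 0, -0.6], "rot": [0, 0, 0]}, {"travel": [0, 0, -0.2], "rot": [0, 0, 0]}, {"travel": [-0.54, 0, 0], "rot": [0, 0, 0]}, {"travel": [-0.54, 0, 0], "rot": [0, 0, 0]}, {"travel": [-0.54, 0, 0], "rot": [0, 0, 0]}, {"travel": [-0.53, 0, 0], "rot": [0, 0, 0]}, {"travel": [0, 0, 0], "rot": [0, 0, 0]}, {"travel": [0, 0, 0], "rot": [0, 0, 0]}]}}

```text
time_s: 16.23
tcp_pos: [0.5833, -0.0093, 0.1252]
eef_rot: [[-0.998, 0.068, -0.001], [0.068, 0.998, -0.001], [0.001, -0.001, -1.0]]
ft_force: [-0.3, -0.4, -0.1]
finger_gap: 0.498
finger_force: 0.0
```

Call:
{"method": "play_rows", "body": {"series": [{"travel": [0, 0, 0.3], "rot": [0, 0, 0]}, {"travel": [0, 0, 0.3], "rot": [0, 0, 0]}, {"travel": [0, 0, 0.3], "rot": [0, 0, 0]}, {"travel": [0, 0, 0.3], "rot": [0, 0, 0]}, {"travel": [0, 0, 0.2], "rot": [0, 0, 0]}, {"travel": [0, 0, 0.15], "rot": [0, 0, 0]}, {"travel": [0, 0, 0.05], "rot": [0, 0, 0]}, {"travel": [0, 0, 0], "rot": [0, 0, 0]}, {"travel": [0, 0, 0], "rot": [0, 0, 0]}, {"travel": [0, 0, 0], "rot": [0, 0, 0]}]}}

```text
time_s: 17.07
tcp_pos: [0.5837, -0.0091, 0.0626]
eef_rot: [[-0.998, 0.068, 0.001], [0.068, 0.998, 0.0], [-0.001, 0.0, -1.0]]
ft_force: [0.4, 0.6, 0.1]
finger_gap: 0.501
finger_force: 0.0
```

Call:
{"method": "play_rows", "body": {"series": [{"travel": [0, 0, 0], "rot": [0, 0, 0]}, {"travel": [0, 0, 0], "rot": [0, 0, 0]}, {"travel": [0, 0, 0], "rot": [0, 0, 0]}, {"travel": [0, 0, 0], "rot": [0, 0, 0]}, {"travel": [0, 0, 0], "rot": [0, 0, 0]}, {"travel": [0, 0, 0], "rot": [0, 0, 0]}, {"travel": [0, 0, 0], "rot": [0, 0, 0]}, {"travel": [0, 0, 0], "rot": [0, 0, 0]}, {"travel": [0, 0, 0], "rot": [0, 0, 0]}, {"travel": [0, 0, 0], "rot": [0, 0, 0]}], "hand": 0}}

```text
time_s: 17.9
tcp_pos: [0.5833, -0.0101, 0.0622]
eef_rot: [[-0.998, 0.068, 0.0], [0.068, 0.998, -0.001], [-0.0, -0.001, -1.0]]
ft_force: [-0.0, -5.2, 2.0]
finger_gap: 0.179
finger_force: 30.0
```

Call:
{"method": "play_rows", "body": {"series": [{"travel": [0.08, 0, 0], "rot": [0, 0, 0]}, {"travel": [0.09, 0, 0], "rot": [0, 0, 0]}, {"travel": [0.09, 0, 0], "rot": [0, 0, 0]}, {"travel": [0.09, 0, 0], "rot": [0, 0, 0]}, {"travel": [0.09, 0, 0], "rot": [0, 0, 0]}, {"travel": [0.09, 0, 0], "rot": [0, 0, 0]}, {"travel": [0.09, 0, 0], "rot": [0, 0, 0]}, {"travel": [0.08, 0, 0], "rot": [0, 0, 0]}, {"travel": [0.03, 0, 0], "rot": [0, 0, 0]}, {"travel": [0, 0, 0], "rot": [0, 0, 0]}]}}

```text
time_s: 18.73
tcp_pos: [0.5561, -0.0081, 0.0622]
eef_rot: [[-0.998, 0.068, 0.004], [0.068, 0.998, -0.001], [-0.004, -0.001, -1.0]]
ft_force: [8.8, -5.8, -8.1]
finger_gap: 0.178
finger_force: 30.0
```

Call:
{"method": "play_rows", "body": {"series": [{"travel": [0.02, 0, 0], "rot": [0, 0, 0]}, {"travel": [0, 0, 0], "rot": [0, 0, 0]}, {"travel": [0, 0, 0], "rot": [0, 0, 0]}, {"travel": [0, 0, 0], "rot": [0, 0, 0]}, {"travel": [0, 0, 0], "rot": [0, 0, 0]}, {"travel": [0, 0, 0], "rot": [0, 0, 0]}, {"travel": [0, 0, 0], "rot": [0, 0, 0]}, {"travel": [0, 0, 0], "rot": [0, 0, 0]}, {"travel": [0, 0, 0], "rot": [0, 0, 0]}, {"travel": [0, 0, 0], "rot": [0, 0, 0]}]}}

```text
time_s: 19.57
tcp_pos: [0.556, -0.0081, 0.0622]
eef_rot: [[-0.998, 0.068, 0.005], [0.068, 0.998, -0.002], [-0.005, -0.001, -1.0]]
ft_force: [12.7, -6.1, -11.0]
finger_gap: 0.177
finger_force: 30.0
```

Call:
{"method": "play_rows", "body": {"series": [{"travel": [0, 0, 0], "rot": [0, 0, 0]}, {"travel": [0, 0, 0], "rot": [0, 0, 0]}, {"travel": [0, 0, 0], "rot": [0, 0, 0]}, {"travel": [0, 0, 0], "rot": [0, 0, 0]}, {"travel": [0, 0, 0], "rot": [0, 0, 0]}, {"travel": [0, 0, -0.2], "rot": [0, 0, 0]}, {"travel": [0, 0, -0.5], "rot": [0, 0, 0]}, {"travel": [0, 0, -0.6], "rot": [0, 0, 0]}, {"travel": [0, 0, -0.6], "rot": [0, 0, 0]}, {"travel": [0, 0, -0.5], "rot": [0, 0, 0]}], "hand": 0.5}}

```text
time_s: 20.4
tcp_pos: [0.5536, -0.0071, 0.1604]
eef_rot: [[-0.998, 0.068, 0.001], [0.068, 0.998, 0.0], [-0.001, 0.0, -1.0]]
ft_force: [0.2, -0.5, 0.6]
finger_gap: 0.497
finger_force: 0.0
```

Call:
{"method": "play_rows", "body": {"series": [{"travel": [0.05, -0.5, 0], "rot": [0, 0, 0]}, {"travel": [0.05, -0.5, 0], "rot": [0, 0, 0]}, {"travel": [0.05, -0.5, 0], "rot": [0, 0, 0]}, {"travel": [0.05, -0.5, 0], "rot": [0, 0, 0]}, {"travel": [0.05, -0.5, 0], "rot": [0, 0, 0]}, {"travel": [0, -0.5, 0], "rot": [0, 0, 0]}, {"travel": [0, -0.5, 0], "rot": [0, 0, 0]}, {"travel": [0, -0.5, 0], "rot": [0, 0, 0]}, {"travel": [0, 0, 0], "rot": [0, 0, 0]}, {"travel": [0, 0, 0], "rot": [0, 0, 0]}]}}

```text
time_s: 21.23
tcp_pos: [0.5323, -0.1671, 0.1586]
eef_rot: [[-0.998, 0.07, 0.0], [0.07, 0.998, -0.0], [-0.0, -0.0, -1.0]]
ft_force: [-0.7, 0.2, 0.5]
finger_gap: 0.499
finger_force: 0.0
```

```bash
python3 - <<'E'
from h import *
rel([.4775,-.1645,.05],33)
p=snap("wrist","w6");print((proj("w6",[.4775,-.1645,.062])).round(1))
# latch post + block via stack: dial crop left, latch crop right
a=cv2.resize(p[40:240,140:420],None,fx=1.9,fy=1.9,interpolation=2)
snap("top","top2");q=np.load("pics/top2.npz")["pixels"][175:260,255:340];q=cv2.resize(q,(260,260),interpolation=2)
q=cv2.copyMakeBorder(q,0,380-260,0,0,0);cv2.imwrite("pics/v10.png",np.hstack([a,q]))
E
```

```text
t 21.23 tcp [ 0.5323 -0.1671  0.1586] yawy 85.97 z [ 4.e-04 -1.e-04 -1.e+00] F [-0.7  0.2  0.5] gap 0.499 ff 0.0
 shift [ 1.372 -0.031  2.715] turn 10.595
[273.9 148.3]
```

View pics/v10.png

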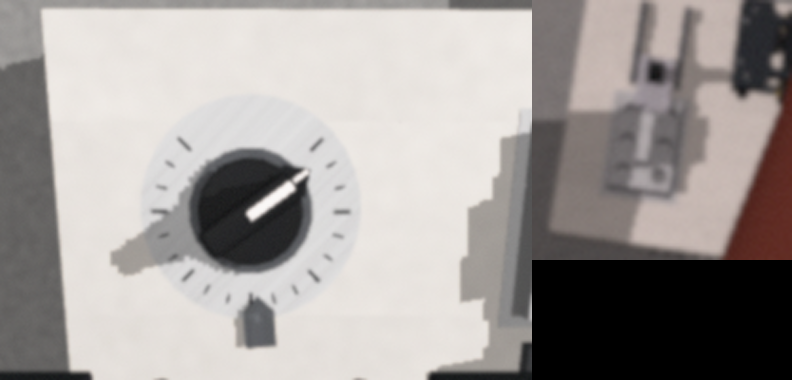

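```bash
python3 - <<'E'
from h import *
R=np.array([[-.9975,.0703,0],[.0703,.9975,0],[0,0,-1]]);t=np.array([.5323,-.1671,.1586])
Pw=lambda u,v,z:ray("w6",(140+u/1.9,40+v/1.9),z)
P=lambda u,v,z:(R.T@(Pw(u,v,z)-t))[:2]
dg=np.degrees
n={k:P(*k,.0625) for k in[(160,211),(343,211),(184,144),(317,144),(251,298)]}
c1=(n[160,211]+n[343,211])/2
c=np.array([c1[0],(c1[1]+(n[184,144]+n[317,144])[1]/2)/2]);print("c tool",c,"c world",t+R@[*c,0])
for k,v in n.items(): d=v-c;print(k,np.linalg.norm(d).round(4),"heater ang",dg(np.arctan2(d[1],-d[0])).round(1))
for q in[(255,298),(257,347),(257,322)]:
  d=P(*q,.065)-c;print("tab",np.linalg.norm(d).round(4),dg(np.arctan2(d[1],-d[0])).round(1))
a,b=P(248,217,.106),P(293,187,.106);d=b-a;print("line",dg(np.arctan2(d[1],-d[0])),(a-c).round(4))
d=P(308,172,.075)-c;print("nose",np.linalg.norm(d),dg(np.arctan2(d[1],-d[0])))
E
```

```text
c tool [ 0.05236558 -0.00288815] c world [ 0.4798623  -0.16629963  0.1586    ]
(160, 211) 0.0444 heater ang -90.0
(343, 211) 0.0448 heater ang 90.0
(184, 144) 0.0445 heater ang -134.5
(317, 144) 0.0442 heater ang 134.8
(251, 298) 0.0431 heater ang -0.3
tab 0.0426 2.4
tab 0.0681 2.3
tab 0.055 2.9
line 123.14090407085538 [-0.0006 -0.0007]
nose 0.0319616299421047 124.4577134202285
```

Call:
{"method": "play_rows", "body": {"series": [{"travel": [0.66, -0.036, 0], "rot": [0, 0, 0]}, {"travel": [0.65, -0.036, 0], "rot": [0, 0, 0]}, {"travel": [0, 0, 0], "rot": [0, 0, 1]}, {"travel": [0, 0, 0], "rot": [0, 0, 1]}, {"travel": [0, 0, 0], "rot": [0, 0, 1]}, {"travel": [0, 0, 0], "rot": [0, 0, 1]}, {"travel": [0, 0, 0], "rot": [0, 0, 1]}, {"travel": [0, 0, 0], "rot": [0, 0, 1]}, {"travel": [0, 0, 0], "rot": [0, 0, 1]}, {"travel": [0, 0, 0], "rot": [0, 0, 1]}]}}

```text
time_s: 22.17
tcp_pos: [0.4803, -0.164, 0.1582]
eef_rot: [[-0.719, 0.695, 0.0], [0.695, 0.719, 0.0], [0.0, 0.0, -1.0]]
ft_force: [-0.6, 0.2, 0.3]
finger_gap: 0.5
finger_force: 0.0
```

Call:
{"method": "play_rows", "body": {"series": [{"travel": [0, 0, 0], "rot": [0, 0, 1]}, {"travel": [0, 0, 0], "rot": [0, 0, 1]}, {"travel": [0, 0, 0], "rot": [0, 0, 1]}, {"travel": [0, 0, 0], "rot": [0, 0, 0.2]}, {"travel": [0, 0, 0], "rot": [0, 0, 0]}, {"travel": [0, 0, 0.3], "rot": [0, 0, 0]}, {"travel": [0, 0, 0.3], "rot": [0, 0, 0]}, {"travel": [0, 0, 0.3], "rot": [0, 0, 0]}, {"travel": [0, 0, 0], "rot": [0, 0, 0]}, {"travel": [0, 0, 0], "rot": [0, 0, 0]}]}}

```text
time_s: 23.0
tcp_pos: [0.4798, -0.1649, 0.1219]
eef_rot: [[-0.504, 0.864, -0.001], [0.864, 0.504, -0.0], [0.001, -0.001, -1.0]]
ft_force: [-0.7, -0.9, -0.2]
finger_gap: 0.502
finger_force: 0.0
```

```bash
python3 - <<'E'
from h import *
rel([.4799,-.1663,.05],30);print(np.round(read_state()["joint_pos"],2))
E
```

```text
t 23.0 tcp [ 0.4798 -0.1649  0.1219] yawy 30.25 z [-0.0011 -0.     -1.    ] F [-0.7 -0.9 -0.2] gap 0.502 ff 0.0
 shift [-0.032 -0.012  1.799] turn 0.05
[-0.36  0.09  0.64  1.92 -0.06  1.15  0.83]
```

Call:
{"method": "play_rows", "body": {"series": [{"travel": [-0.03, -0.01, 0], "rot": [0, 0, 0.05]}, {"travel": [0, 0, 0.3], "rot": [0, 0, 0]}, {"travel": [0, 0, 0.3], "rot": [0, 0, 0]}, {"travel": [0, 0, 0.3], "rot": [0, 0, 0]}, {"travel": [0, 0, 0.3], "rot": [0, 0, 0]}, {"travel": [0, 0, 0.25], "rot": [0, 0, 0]}, {"travel": [0, 0, 0.15], "rot": [0, 0, 0]}, {"travel": [0, 0, 0.1], "rot": [0, 0, 0]}, {"travel": [0, 0, 0], "rot": [0, 0, 0]}, {"travel": [0, 0, 0], "rot": [0, 0, 0]}]}}

```text
time_s: 23.83
tcp_pos: [0.4806, -0.1667, 0.0544]
eef_rot: [[-0.498, 0.867, 0.0], [0.867, 0.498, -0.0], [-0.0, 0.0, -1.0]]
ft_force: [-0.5, -0.1, -0.3]
finger_gap: 0.498
finger_force: 0.0
```

Call:
{"method": "play_rows", "body": {"series": [{"travel": [0, 0, 0], "rot": [0, 0, 0]}, {"travel": [0, 0, 0], "rot": [0, 0, 0]}, {"travel": [0, 0, 0], "rot": [0, 0, 0]}, {"travel": [0, 0, 0], "rot": [0, 0, 0]}, {"travel": [0, 0, 0], "rot": [0, 0, 0]}, {"travel": [0, 0, 0], "rot": [0, 0, 0]}, {"travel": [0, 0, 0], "rot": [0, 0, 0]}, {"travel": [0, 0, 0], "rot": [0, 0, 0]}, {"travel": [0, 0, 0], "rot": [0, 0, 0]}, {"travel": [0, 0, 0], "rot": [0, 0, 0]}], "hand": 0}}

```text
time_s: 24.67
tcp_pos: [0.4786, -0.1674, 0.0541]
eef_rot: [[-0.497, 0.868, -0.003], [0.868, 0.497, -0.0], [0.001, -0.002, -1.0]]
ft_force: [-7.0, -2.3, 8.5]
finger_gap: 0.157
finger_force: 30.0
```

```bash
python3 - <<'E'
from h import *
rel([.4799,-.1663,.05],30);print(np.round(read_state()["moment"],2))
E
```

```text
t 24.67 tcp [ 0.4786 -0.1674  0.0541] yawy 29.81 z [-2.8e-03 -1.0e-04 -1.0e+00] F [-7.  -2.3  8.5] gap 0.157 ff 30.0
 shift [0.008 0.041 0.102] turn -0.038
[-0.53  1.7  -0.02]
```

Call:
{"method": "play_rows", "body": {"series": [{"travel": [0, -0.06, 0], "rot": [0, 0, 0]}, {"travel": [0, 0, 0], "rot": [0, 0, 0]}, {"travel": [0, 0, 0], "rot": [0, 0, 0.5]}, {"travel": [0, 0, 0], "rot": [0, 0, 0.9]}, {"travel": [0, 0, 0], "rot": [0, 0, 0.9]}, {"travel": [0, 0, 0], "rot": [0, 0, 0.9]}, {"travel": [0, 0, 0], "rot": [0, 0, 0.9]}, {"travel": [0, 0, 0], "rot": [0, 0, 0.9]}, {"travel": [0, 0, 0], "rot": [0, 0, 0]}, {"travel": [0, 0, 0], "rot": [0, 0, 0]}]}}

```text
time_s: 25.5
tcp_pos: [0.4788, -0.1674, 0.0542]
eef_rot: [[-0.088, 0.996, 0.001], [0.996, 0.088, -0.0], [-0.0, 0.001, -1.0]]
ft_force: [3.6, 1.7, -2.7]
finger_gap: 0.155
finger_force: 30.0
```

```bash
python3 - <<'E'
from h import *
rel([.4782,-.1677,.05],-91.6);print(np.round(read_state()["moment"],2))
E
```

```text
t 25.5 tcp [ 0.4788 -0.1674  0.0542] yawy 5.04 z [ 9.e-04 -0.e+00 -1.e+00] F [ 3.6  1.7 -2.7] gap 0.155 ff 30.0
 shift [-0.006 -0.016  0.104] turn 19.328
[ 0.34 -0.79  0.03]
```

Turning well with small forces; 19.3 units left.

Call:
{"method": "play_rows", "body": {"series": [{"travel": [0, 0, 0], "rot": [0, 0, 0.9]}, {"travel": [0, 0, 0], "rot": [0, 0, 0.9]}, {"travel": [0, 0, 0], "rot": [0, 0, 0.9]}, {"travel": [0, 0, 0], "rot": [0, 0, 0.9]}, {"travel": [0, 0, 0], "rot": [0, 0, 0.9]}, {"travel": [0, 0, 0], "rot": [0, 0, 0.9]}, {"travel": [0, 0, 0], "rot": [0, 0, 0.9]}, {"travel": [0, 0, 0], "rot": [0, 0, 0.9]}, {"travel": [0, 0, 0], "rot": [0, 0, 0.9]}, {"travel": [0, 0, 0], "rot": [0, 0, 0.9]}]}}

```text
time_s: 26.33
tcp_pos: [0.4793, -0.1676, 0.0542]
eef_rot: [[0.645, 0.764, 0.002], [0.764, -0.645, -0.0], [0.001, 0.002, -1.0]]
ft_force: [6.5, 0.2, -4.8]
finger_gap: 0.154
finger_force: 30.0
```

Call:
{"method": "play_rows", "body": {"series": [{"travel": [0, 0, 0], "rot": [0, 0, 0.9]}, {"travel": [0, 0, 0], "rot": [0, 0, 0.9]}, {"travel": [0, 0, 0], "rot": [0, 0, 0.9]}, {"travel": [0, 0, 0], "rot": [0, 0, 0.9]}, {"travel": [0, 0, 0], "rot": [0, 0, 0.9]}, {"travel": [0, 0, 0], "rot": [0, 0, 0.9]}, {"travel": [0, 0, 0], "rot": [0, 0, 0.9]}, {"travel": [0, 0, 0], "rot": [0, 0, 0.9]}, {"travel": [0, 0, 0], "rot": [0, 0, 0.9]}, {"travel": [0, 0, 0], "rot": [0, 0, 0.9]}]}}

```text
time_s: 27.17
tcp_pos: [0.4795, -0.1681, 0.0542]
eef_rot: [[0.996, 0.084, 0.002], [0.084, -0.996, -0.001], [0.002, 0.001, -1.0]]
ft_force: [7.7, -2.0, -7.8]
finger_gap: 0.161
finger_force: 30.0
```

```bash
python3 - <<'E'
from h import *
rel([.4785,-.1674,.05],-91.6);print(np.round(read_state()["moment"],2))
E
```

```text
t 27.17 tcp [ 0.4795 -0.1681  0.0542] yawy -85.16 z [ 0.0025 -0.0011 -1.    ] F [ 7.7 -2.  -7.8] gap 0.161 ff 30.0
 shift [-0.024 -0.019  0.105] turn 1.287
[-0.38 -1.61  0.06]
```

Call:
{"method": "play_rows", "body": {"series": [{"travel": [0, 0, 0], "rot": [0, 0, 0.6]}, {"travel": [0, 0, 0], "rot": [0, 0, 0.6]}, {"travel": [0, 0, 0], "rot": [0, 0, 0]}, {"travel": [0, 0, 0], "rot": [0, 0, 0]}, {"travel": [0, 0, 0], "rot": [0, 0, 0]}, {"travel": [0, 0, 0], "rot": [0, 0, 0]}, {"travel": [0, 0, 0], "rot": [0, 0, 0]}, {"travel": [0, 0, 0], "rot": [0, 0, 0]}, {"travel": [0, 0, 0], "rot": [0, 0, 0]}, {"travel": [0, 0, 0], "rot": [0, 0, 0]}]}}

```text
time_s: 28.0
tcp_pos: [0.4795, -0.1681, 0.0542]
eef_rot: [[1.0, -0.017, 0.003], [-0.017, -1.0, -0.001], [0.003, 0.001, -1.0]]
ft_force: [7.1, -1.4, -7.5]
finger_gap: 0.16
finger_force: 30.0
```

```bash
python3 - <<'E'
from h import *
rel([.4785,-.1674,.05],-91.6)
E
```

```text
t 28.0 tcp [ 0.4795 -0.1681  0.0542] yawy -90.95 z [ 0.0025 -0.0012 -1.    ] F [ 7.1 -1.4 -7.5] gap 0.16 ff 30.0
 shift [-0.026 -0.017  0.106] turn 0.131
```

Call:
{"method": "play_rows", "body": {"series": [{"travel": [0, 0, 0], "rot": [0, 0, 0.13]}, {"travel": [0, 0, 0], "rot": [0, 0, 0]}, {"travel": [0, 0, 0], "rot": [0, 0, 0]}, {"travel": [0, 0, 0], "rot": [0, 0, 0]}, {"travel": [0, 0, 0], "rot": [0, 0, 0]}, {"travel": [0, 0, 0], "rot": [0, 0, 0]}, {"travel": [0, 0, 0], "rot": [0, 0, 0]}, {"travel": [0, 0, 0], "rot": [0, 0, 0]}, {"travel": [0, 0, 0], "rot": [0, 0, 0]}, {"travel": [0, 0, 0], "rot": [0, 0, 0]}], "hand": 0.5}}

```text
time_s: 28.83
tcp_pos: [0.4782, -0.1678, 0.0541]
eef_rot: [[1.0, -0.031, -0.0], [-0.031, -1.0, -0.0], [-0.0, 0.0, -1.0]]
ft_force: [-1.1, 0.3, 0.8]
finger_gap: 0.498
finger_force: 0.0
```

Call:
{"method": "play_rows", "body": {"series": [{"travel": [0, 0, -0.3], "rot": [0, 0, 0]}, {"travel": [0, 0, -0.6], "rot": [0, 0, 0]}, {"travel": [0, 0, -0.7], "rot": [0, 0, 0]}, {"travel": [0, 0, -0.7], "rot": [0, 0, 0]}, {"travel": [0, 0, -0.3], "rot": [0, 0, 0]}, {"travel": [-0.45, 0, 0], "rot": [0, 0, 0]}, {"travel": [-0.45, 0, 0], "rot": [0, 0, 0]}, {"travel": [-0.45, 0, 0], "rot": [0, 0, 0]}, {"travel": [0, 0, 0], "rot": [0, 0, 0]}, {"travel": [0, 0, 0], "rot": [0, 0, 0]}]}}

```text
time_s: 29.67
tcp_pos: [0.4241, -0.1658, 0.1585]
eef_rot: [[1.0, -0.031, 0.002], [-0.031, -1.0, 0.002], [0.002, -0.002, -1.0]]
ft_force: [0.3, 0.0, 0.3]
finger_gap: 0.497
finger_force: 0.0
```

```bash
python3 - <<'E'
from h import *
rel([.4785,-.1674,.05],-91.6)
p=snap("wrist","w7");s=read_state();t=np.array(s["tcp_pos"])
c0=np.array([.4785,-.1672])
print("centre px",proj("w7",[*c0,.0625]).round(1))
# rectified top-down view of scale plane about the dial, 0.5 mm/px : rows=-world x, cols=-world y
def rect(z,n=140):
    out=np.zeros((n,n,2),np.float32)
    for i in range(n):
        for j in range(n): out[i,j]=proj("w7",[c0[0]+(n/2-i)*.001,c0[1]+(n/2-j)*.001,z])
    return cv2.remap(p,out[...,0],out[...,1],cv2.INTER_LINEAR)
g=cv2.cvtColor(rect(.0625),6);cv2.imwrite("pics/r62.png",g)
def asc(g,s): 
    for r in g[::s]: print("".join(" .:-=+*#%@"[min(9,int(v)//26)] for v in r[::s]))
asc(g[:120],2)
gt=cv2.cvtColor(rect(.106),6)
m=(gt[40:100,40:100]>170);print()
for r in m[::2]: print("".join("#" if v else "." for v in r))
E
```

```text
t 29.67 tcp [ 0.4241 -0.1658  0.1585] yawy -91.78 z [ 0.0016  0.0022 -1.    ] F [0.3 0.  0.3] gap 0.497 ff 0.0
 shift [1.356 0.003 2.715] turn -0.036
centre px [277.6 151. ]
@@@@@@@@@@@@@@@@@@@@@@@@@@@@@@@%#####*#%%%@@@@@@@@@@@@@@@@@@@@@@@@@@@@
@@@@@@@@@@@@@@@@@@@@@@@@@@@@@@@*=======**#@@@@@@@@@@@@@@@@@@@@@@@@@@@@
@@@@@@@@@@@@@@@@@@@@@@@@@@@@@@@+=-===-=+*#@@@@@@@@@@@@@@@@@@@@@@@@@@@@
@@@@@@@@@@@@@@@@@@@@@@@@@@@@@@@+=-===-=+*#@@@@@@@@@@@@@@@@@@@@@@@@@@@@
@@@@@@@@@@@@@@@@@@@@@@@@@@@@@@%+=-=====+*#@@@@@@@@@@@@@@@@@@@@@@@%%%@@
@@@@@@@@@@@@@@@@@@@@@@@@@@@@@@%+=-=====+*#@@@@@@@@@@@@@@@@@@@@@@@%%%%@
@@@@@@@@@@@@@@@@@@@@@@@@@@@@@@@*=-===-=+*#@@@@@@@@@@@@@@@@@@@@@@@%%%%%
@@@@@@@@@@@@@@@@@@@@@@@@@@@@@@%*=======+*#@@@@@@@@@@@@@@@@@@@@@@@%%%%%
@@@@@@@@@@@@@@@@@@@@@@@@@@@@@@%+=======+*%@@@@@@@@@@@@@@@@@@@@@@@@%%%%
@@@@@@@@@@@@@@@@@@@@@@@@@@@%%%%*=======+#%%%@@@@@@@@@@@@@@@@@@@@@%%%@@
@@@@@@@@@@@@@@@@@@@@@@@@@%%%%%%%+===-==*%%%%%%@@@@@@@@@@@@@@@@@@@@%@@@
@@@@@@@@@@@@@@@@@@@@@@@%%%%%%%%%%+=--=*%%%%%%%%%%@@@@@@@@@@@@@@@@@@@@@
@@@@@@@@@@@@@@@@@@@@@%%%%%%%%%%#%%+==+%%%%%%%%%%%%@@@@@@@@@@@@@@@@@@@@
@@@
[... 4464 characters left out ...]
.............................
#######.....................................................
########..................................................##
##########............................................######
###########........................................#########
#############....................................###########
################..............................##############
###.###############......................###################
...#####################............########################
#####################################################.######
######################################################..####
############################################################
```

Call:
{"method": "play_rows", "body": {"series": [{"travel": [0.62, 0.214, 0], "rot": [0, 0, 0]}, {"travel": [0.62, 0.214, 0], "rot": [0, 0, 0]}, {"travel": [0.62, 0.214, 0], "rot": [0, 0, 0]}, {"travel": [0.62, 0.214, 0], "rot": [0, 0, 0]}, {"travel": [0.62, 0.214, 0], "rot": [0, 0, 0]}, {"travel": [0, 0, 0], "rot": [0, 0, 0.42]}, {"travel": [0, 0, 0], "rot": [0, 0, 0]}, {"travel": [0, 0, 0], "rot": [0, 0, 0]}, {"travel": [0, 0, 0], "rot": [0, 0, 0]}, {"travel": [0, 0, 0], "rot": [0, 0, 0]}], "hand": 0}}

```text
time_s: 30.55
tcp_pos: [0.5467, -0.2123, 0.1583]
eef_rot: [[0.998, -0.067, 0.001], [-0.067, -0.998, 0.001], [0.0, -0.001, -1.0]]
ft_force: [-0.6, -0.0, -0.0]
finger_gap: 0.01
finger_force: 0.0
```

```bash
python3 - <<'E'
from h import *
rel([.5475,-.2124,.082],-93.87)
p=snap("wrist","w8");print(proj("w8",[.591,-.2154,.1215]).round(1))
g=cv2.cvtColor(p,6)
def asc(g,s):
    for r in g[::s]: print("".join(" .:-=+*#%@"[min(9,int(v)//26)] for v in r[::s]))
u,v=proj("w8",[.591,-.2154,.1215]).astype(int)
print(u-80,v-60);asc(cv2.GaussianBlur(g,(0,0),1)[max(0,v-60):v+60,max(0,u-80):u+80],3)
E
```

```text
t 30.55 tcp [ 0.5467 -0.2123  0.1583] yawy -93.82 z [ 5.e-04  7.e-04 -1.e+00] F [-0.6 -0.  -0. ] gap 0.01 ff 0.0
 shift [0.02  0.002 1.907] turn 0.009
[278.3 167.9]
198 107
@@@@@@@@@@@@@@@@@#******************+********#@#======
@@@@@@@@@@@@@@@@@#******************+********#@*======
@@@@@@@@@@@@@@@@@#******************+********#@*======
@@@@@@@@@@@@@@@@%#******************+********#@*======
@@@@@@@@@@@@@@@@%#******************+********#@*======
@@@@@@@@@@@@@@@@%#******************+********#%*======
@@@@@@@@@@@@@@@@@#***=-----------+*++*********#+======
@@@@@@@@@@@@@@@@@#***-::::::::::-====**********+======
%@@@@@@@@@@@@@@@@#***------------====**********=======
#@@@@@@@@@@@@@@@@#***=-----------====**********=======
#@@@@@@@@@@@@@@@@#***================**********=======
#@@@@@@@@@@@@@@@@#***========--======**********=======
*%@@@@@@@@@@@@@@@#***=---==---:--====*******##*=======
*%@@@@@@@@@@@@@@@#***=---==--::::====*******#%*=======
*%@@@@@@@@@@@@@@@#***=--::....:::====*******#%#=======
#%@@@@@@@@@@@@@@@#***=:.....  .::++++*******#@%=======
%@@@@@@@@@@@@@@@@#***+:......  :+***+*******#@%
[... 572 characters left out ...]
@@@@@@@@@@@@@@@@@@@@@@@@@@@@@@@%+=======
@@@@%%@@@@@@@@@@@%%@@@@@@@@@@@@@@@@@@@@@@@@@@%+=======
@@@@@@@@@@@@@@@%%%%%%%%@@@@@@@@@@@@@@@@@@@@@@%+=======
@@@@@@@@@@@@@@@%%%%%%%%@@@%@@@@@@@@@@@@@@@@@@%========
@@@@@@@@@@@@@@@%%%%%%%%@@@@@@@@@@@@@@@@@@@@@@%==-=====
@@@@@@@%%@@@@@@%%%%%%%%@@@%%@@@@@@@@@@@@@@@@@%========
@%%@@%%%%%@%%%%%%%@%%%%@@@%%@@@@@@@@@@@@@@@@@%========
@%%%@@@@%%#***##%%@@@%%%@@%@@@@@@@@@@@@@@@@@@%========
@@@@@@%%#=----+*%%@@@@@%@@@@@@@@@%@@@@@@@@@@@#========
@@@@@%%%#=----+*%%@@@@@@%%@@@@@@%%%@@@@@@@@@@#========
@@@@@%%%#=----=*%@@@@@@@%%@@@@@@%%%%@@@@@@@@@#========
@@@@@@@@%=----=*%%@@@@@%%%@@@@@@%%@@@@@@@@@@@#========
@@@@@@@%%=----=*#%%%@@@%%%@@@@@@%%@@@@@@@@@@@#========
```

Call:
{"method": "play_rows", "body": {"series": [{"travel": [0, 0, 0.4], "rot": [0, 0, 0]}, {"travel": [0, 0, 0.5], "rot": [0, 0, 0]}, {"travel": [0, 0, 0.5], "rot": [0, 0, 0]}, {"travel": [0, 0, 0.4], "rot": [0, 0, 0]}, {"travel": [0, 0, 0.1], "rot": [0, 0, 0]}, {"travel": [0.2, 0, 0], "rot": [0, 0, 0]}, {"travel": [0.1, 0, 0], "rot": [0, 0, 0]}, {"travel": [0.1, 0, 0], "rot": [0, 0, 0]}, {"travel": [0.1, 0, 0], "rot": [0, 0, 0]}, {"travel": [0.1, 0, 0], "rot": [0, 0, 0]}]}}

```text
time_s: 31.43
tcp_pos: [0.5714, -0.2146, 0.0828]
eef_rot: [[0.998, -0.068, 0.0], [-0.068, -0.998, -0.0], [0.0, 0.0, -1.0]]
ft_force: [-3.7, -0.0, 2.6]
finger_gap: 0.006
finger_force: 2.2
```

Call:
{"method": "play_rows", "body": {"series": [{"travel": [0.1, 0, 0], "rot": [0, 0, 0]}, {"travel": [0.1, 0, 0], "rot": [0, 0, 0]}, {"travel": [0.1, 0, 0], "rot": [0, 0, 0]}, {"travel": [0.1, 0, 0], "rot": [0, 0, 0]}, {"travel": [0.1, 0, 0], "rot": [0, 0, 0]}, {"travel": [0.1, 0, 0], "rot": [0, 0, 0]}, {"travel": [0.1, 0, 0], "rot": [0, 0, 0]}, {"travel": [0.1, 0, 0], "rot": [0, 0, 0]}, {"travel": [0, 0, 0], "rot": [0, 0, 0]}, {"travel": [0, 0, 0], "rot": [0, 0, 0]}]}}

```text
time_s: 32.27
tcp_pos: [0.6031, -0.2163, 0.0819]
eef_rot: [[0.998, -0.067, 0.0], [-0.067, -0.998, 0.0], [0.0, -0.0, -1.0]]
ft_force: [-0.7, 0.5, 0.2]
finger_gap: 0.005
finger_force: 0.0
```

```bash
python3 - <<'E'
from h import *
rel([.6124,-.2169,.082],-93.87)
E
```

```text
t 32.27 tcp [ 0.6031 -0.2163  0.0819] yawy -93.87 z [ 2.e-04  0.e+00 -1.e+00] F [-0.7  0.5  0.2] gap 0.005 ff 0.0
 shift [ 0.232 -0.001 -0.002] turn 0.001
```

Call:
{"method": "play_rows", "body": {"series": [{"travel": [0.04, 0, 0], "rot": [0, 0, 0]}, {"travel": [0.04, 0, 0], "rot": [0, 0, 0]}, {"travel": [0.04, 0, 0], "rot": [0, 0, 0]}, {"travel": [0.04, 0, 0], "rot": [0, 0, 0]}, {"travel": [0.04, 0, 0], "rot": [0, 0, 0]}, {"travel": [0.04, 0, 0], "rot": [0, 0, 0]}, {"travel": [0, 0, 0], "rot": [0, 0, 0]}, {"travel": [0, 0, 0], "rot": [0, 0, 0]}, {"travel": [0, 0, 0], "rot": [0, 0, 0]}, {"travel": [0, 0, 0], "rot": [0, 0, 0]}]}}

```text
time_s: 33.1
tcp_pos: [0.6099, -0.217, 0.0816]
eef_rot: [[0.998, -0.069, -0.004], [-0.069, -0.998, 0.002], [-0.005, -0.001, -1.0]]
ft_force: [-11.5, 2.8, 3.5]
finger_gap: 0.002
finger_force: 5.1
```

Call:
{"method": "play_rows", "body": {"series": [{"travel": [-0.2, 0, 0], "rot": [0, 0, 0]}, {"travel": [-0.4, 0, 0], "rot": [0, 0, 0]}, {"travel": [-0.4, 0, 0], "rot": [0, 0, 0]}, {"travel": [-0.3, 0, -0.2], "rot": [0, 0, 0]}, {"travel": [0, 0, -0.6], "rot": [0, 0, 0]}, {"travel": [0, 0, -0.6], "rot": [0, 0, 0]}, {"travel": [0, 0, -0.6], "rot": [0, 0, 0]}, {"travel": [0, 0, -0.2], "rot": [0, 0, 0]}, {"travel": [0, 0, 0], "rot": [0, 0, 0]}, {"travel": [0, 0, 0], "rot": [0, 0, 0]}]}}

```text
time_s: 33.93
tcp_pos: [0.5607, -0.2134, 0.1699]
eef_rot: [[0.998, -0.067, 0.001], [-0.067, -0.998, 0.0], [0.001, -0.0, -1.0]]
ft_force: [-0.8, -0.0, -0.2]
finger_gap: 0.007
finger_force: 0.0
```

```bash
python3 - <<'E'
from h import *
rel([.5475,-.2124,.082],-93.87)
p=snap("wrist","w9");g=cv2.cvtColor(p,6)
for n,a in(("off",-.5),("0.8",.3),("on",.5)):
    d=np.array([.9977,-.0676])*.045*np.sin(a);print(n,proj("w9",[.6124+d[0],-.2169+d[1],.082+.045*np.cos(a)]).round(1))
u,v=proj("w9",[.634,-.2184,.1215]).astype(int);print(u-60,v-50)
for r in cv2.GaussianBlur(g,(0,0),1)[v-50:v+70:3,u-60:u+60:3]: print("".join(" .:-=+*#%@"[min(9,int(x)//26)] for x in r))
E
```

```text
t 33.93 tcp [ 0.5607 -0.2134  0.1699] yawy -93.86 z [ 1.e-03  3.e-04 -1.e+00] F [-0.8 -0.  -0.2] gap 0.007 ff 0.0
 shift [-0.334 -0.003  2.196] turn 0.001
off [278.  184.5]
0.8 [278.1 139.4]
on [278.1 128.2]
218 78
****************************************
**********+*******************++********
**********+************+**++**++*******+
***************+*******+**++***********+
**************************+*************
***********************+****************
**********++*******+***++***************
***********++**********+************++==
+=+++++++++++=+++++++++=+++++=+++++=====
====================================-===
=====-========------========-===========
==============---------====-============
================-:.....:-===============
%%%%%%%%%%#****+-..... .-++++=++++*****+
@@@@@@@@@@%#***=....... .+***=**********
@@@@@@@@@@%#***-........ -***=**********
@@@@@@@@@@%#***:........ :**+=**********
@@@@@@@@@@%#**+......... .+*==**********
@@@@@@@@@@%#***:........ .====********##
@@@@@@@@@@%#***-........ :====*******#%#
@@@@@@@@@@%****=.........-====********#*
@@@@@@@@@@%#***=:...... .-====********#*
@@@@@@@@@@%#**+:::......::===+********#*
@@@@@@@@@@%#**+---==--:::-===+********#*
@@@@@@@@@@%#**+---=*+=----===+*******#%*
@@@@@@@@@@%#**+=--=++=---====+********%*
@@@@@@@@@@%#**+=--===========+********%+
@@@@@@@@@@%#**+-----------===+*******%%+
@@@@@@@@@@%#**+-----------==++*******%@+
@@@@@@@@@@%#**+-----------==++*******%%+
@@@@@@@@@@%#**+-----------+**+*******%%+
@@@@@@@@@%%#*****************+*******%%=
@@@@@@@@@@%#*****************+*******%%=
@@@@@@@@@@%#*****************+*******%%=
@@@@@@@@@@%#****************++******#%%=
@@@@%%@@@@%#****************++****##%@%=
@@@%%%@@@@%#****************+*#%%%%@@@#=
@@@%%%@@@@%#*****************#@@@@@@@@#=
@%%%%%%@@@@%*****************%@@@@@@@@#=
%%%%%%@@@@@%%%%%%%%%%%%%%%%%%@@@@@@@@@#=
```

```bash
python3 - <<'E'
from h import *
def blob(f,u,v):
    g=cv2.cvtColor(np.load(f"pics/{f}.npz")["pixels"],6)[v-7:v+8,u-7:u+8].astype(float)
    w=np.clip(75-g,0,None);i,j=np.mgrid[-7:8,-7:8];m=(np.hypot(i,j)<6);w=w*m
    return u+(w*j).sum()/w.sum(),v+(w*i).sum()/w.sum(),g[4:11,4:11].astype(int).tolist()
A=blob("top0",297,190);B=blob("top2",295,198)
print(A[:2],B[:2]);a,b=ray("top0",A[:2],.119),ray("top2",B[:2],.119);print(a-b,np.linalg.norm(a-b))
for r in A[2]:print(r)
print()
for r in B[2]:print(r)
E
```

```text
(np.float64(296.46314631463144), np.float64(189.56655665566558)) (np.float64(295.10860927152316), np.float64(198.4158940397351))
[ 0.02660782 -0.00206152  0.        ] 0.02668756150257716
[82, 55, 48, 53, 65, 92, 116]
[75, 41, 28, 30, 45, 74, 101]
[72, 35, 24, 24, 37, 65, 88]
[70, 31, 16, 23, 38, 63, 83]
[70, 31, 20, 25, 43, 69, 85]
[81, 58, 48, 50, 65, 86, 98]
[106, 94, 89, 87, 96, 112, 118]

[124, 98, 83, 88, 98, 111, 131]
[117, 81, 52, 48, 56, 76, 106]
[109, 70, 38, 30, 37, 56, 85]
[105, 63, 32, 28, 32, 52, 76]
[102, 61, 27, 25, 27, 51, 77]
[103, 63, 31, 29, 36, 58, 82]
[111, 85, 70, 62, 62, 74, 97]
```

```bash
python3 -c "
from plant import finish_job; print(finish_job())"
```

```text
the job is handed in; nothing more can be done
None
```

I handed the job in at about 34 s of the 69 s limit. The block is seated and let go, the latch is about 27 of its 30 mm home (it stopped there), the pointer is within about 2° of the tab, and the switch is fully over. `finish_job()` gave no verdict, so these are my own readings from the arm and cameras.

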